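# Clear the post press and fit its start knob

## Robot

A 6-joint arm with a two-finger parallel gripper is mounted at the origin on a cart in front of the work surface, level with it; the furniture and walls round the work are solid. World frame = base frame: x ahead of the robot, y to its left, z up, the work surface at z = 0. Lengths are in mm, angles in degrees, forces in N, time in s.
With the tool pointing down it reaches from about 275 to 725 mm from the base axis. Payload 15.9 kg.
Tool frame: the origin (TCP) lies at the very end of the fingers, on their centre line; the grasp point (between the pads) lies 19 mm behind it; y points along the fingers, x is the direction in which the jaws open and shut, and the axes are right-handed (so a half turn about y gives the same grasp; the last joint's range is limited). The gripper opens to 85 mm and grips with 20 to 120 N. Pads are 22 mm wide; open, the fingers measure 114 mm over their backs; the gripper's body (76 mm by 85 mm) begins 54 mm behind the grasp point. The pads swing forward as they close: fully open they stand 13 mm farther back than shut.
Start: joints at [66.807, 12.198, -1.971, 75.831, 0, 90], TCP at [196.91, 459.578, 231.306] pointing down, gripper open.
Joint ranges: [-170.91, 170.91], [-42.67, 98.43], [-65.05, 77.54], [-120.47, 116.71], [-90, 82.35], [-180, 180]. Speed limits (degrees/s): [108.29, 108.29, 136.94, 147.25, 180, 180].

## Interface

Orientations are given as [roll, pitch, yaw] about the fixed x, y, z axes, in that order (R = Rz(yaw) Ry(pitch) Rx(roll)).
In Python, from workcell import manip gives the robot as it stands. The module is installed in compiled form; this text tells all that it offers.
- The arm moves only by the tool send_rows, never from a script. Its argument "targets" is text: rows parted by semicolons, each of 7 numbers parted by spaces: the shift along the tool's x, y, z normalised to -1 to 1, where 1 is 30 cm, then the turn, a rotation vector about the tool's x, y, z normalised to -1 to 1, where 1 is pi/4 rad, then the closure, from 0 (fully open) to 1 (shut). A call has 1 to 20 rows; each row is the pose to reach, as a shift and turn from the pose measured when the call began, along the tool's axes at that moment; what a row does not reach only later rows make up. A row lasts 1/10 s, in which the tool goes at most 50 mm and 8.59 degrees, less where a joint would pass 70% of its speed; a pose out of reach is approached as far as the arm can. A call with a number of a shift or a turn outside -1 to 1 is refused whole. A call with a gripper value outside its range is refused whole. The fingers move at their own pace and stop on an object; "force" is the grip in N (left out, the last holds). Time passes only in rows, so rows that repeat a pose let the fingers close. It gives the time, the measured TCP pose, the force and the opening at its end, in the units of the state.
- manip.get_obs(): the state, without advancing time (a new reading comes with each control period).
- manip.snapshot(name): name is "scene" or "side" or "wrist"; returns a dict with "frame" (400x640x3 uint8, red, green, blue), "intrinsics" (3x3 intrinsics, pixels), "camera_from_world" (4x4, takes a point from world to camera coordinates). Camera axes: x right, y up, looking along -z (the intrinsics and any distortion apply to the point x, -y, -z); pixel columns grow to the right and rows downward; lengths in mm; the calibration is good to about 2 mm. A picture is of the moment at which its call begins. There is no depth.
- manip.job_done(): hands the job in, once; it reports no verdict.
The state is a dict: "clock": time; "qpos": joint angles; "joint_velocities": joint speeds; "effort": joint torques, N m; "tool_pos": TCP position; "tcp_rot": TCP orientation; "ft_force": force on the tool from outside, world axes, zero at the start; "ft_torque": the same for the moment, N m; "width": finger opening in mm.
Only numpy, scipy, OpenCV 4.12 (cv2) and the standard library are available. Lean on these libraries where they do the work, as an engineer would, in place of code of your own. Each camera call takes 0.05 s, during which the arm holds its last target.

## Task

Collect the two finished kiln posts from the press's catch tray into the white dish first. Then fit the loose pointer knob fully home on the press's D-shaped shaft, turned so that its flat matches the shaft's, and press knob and shaft down against the spring; finish while still holding the knob pressed down. Leave the grey pebble and the small blue cup where they are.

Things in the scene. Friction and masses are not known exactly. Their poses are not given: they have to be found in the camera images.
- press: fixed grey bench press; origin on the table under the middle of its housing, x to its back, y to its left. Housing 150 (x) x 130 (y) mm, flat top 55 mm up. Behind x = +25 mm a 90 mm wide drive housing rises to 124 mm. At its right side an open catch tray, x -60..+60, y -66..-206 mm, floor 4 mm up, three walls 12 mm high.
- shaft_tip (a point): middle of the top end of the upright steel D-shaft near the front of the press's top, on a dark round collar. Shaft 14 mm in diameter; its one flat faces the point's +x, 3.5 mm from the axis; z up. At rest the tip is 30 mm above the collar (44 mm wide, 4 mm thick); its top 3 mm are tapered. The shaft does not turn, it only sinks, and the point with it.
- shaft (a joint): how far the shaft is pressed down, m: 0 at rest, stop at 0.008. Its spring pushes back with 3 N at the start and 7.8 N at the stop.
- knob: loose black pointer knob, 60 g, 42 mm tall, standing on the table, bore downwards. Origin on the bore's axis at the underside; z up, x towards the pointed nose (a thin steel rib on top runs to the nose). It reaches x -20..+29 mm; two flat parallel sides at y +-13 mm (x -20..+12) to grip; the nose narrows to 6 mm.
- knob_seat (a point): middle of the closed upper end of the knob's bore, 20 mm above its underside; lies on shaft_tip when fully home. Knob's axes. The bore is a D, open below: 16 mm wide in y, back wall 8 mm behind the axis, flat on the nose side (+x) 4.3 mm from it. So it goes on only with the nose to the side that the shaft's flat faces, within about 8 degrees.
- post_0: loose terracotta kiln post, 50 g, a cylinder 26 mm in diameter (waist 23 mm) and 45 mm tall, standing upright in the catch tray; origin at the middle of its underside, z up.
- post_1: second kiln post, like post_0, about 65 mm beside it along the press's y axis
- post_0_mid (a point): middle of post_0, 22.5 mm above its underside
- post_1_mid (a point): middle of post_1, 22.5 mm above its underside
- dish: shallow white round dish, 225 mm in diameter, 44 mm high, stays put; origin at the middle of its underside, z up. Its flat inner floor is 8 mm up and about 100 mm across; from there the wall slopes up to the rim.
- pebble: bystander: grey pebble 28 x 60 x 14 mm; origin under its middle
- slip_cup_1: bystander: small blue cup 52 mm wide, 45 mm high; origin under its middle

How it is judged:
By the outcome, as a careful person would: the job done as asked, in the order asked, and still so for the second after the job is handed in, while the arm keeps its last pose, push and grip.
It also fails if it takes over 64 s, if anything falls off the work surface, if the arm or the gripper's body presses on something with over 40 N, if the wrist force passes 120 N, or if a joint passes its speed limit or range.

## Working session

There is one attempt and no reset: what is moved stays moved. The work goes in short steps, Python scripts to look and compute and a tool call to move; the robot and the scene stay as the last step left them, time stands still between calls to the robot, and variables do not carry over. Pictures are saved under pics/ and viewed, and the job is handed in when it is done.

Besides the shell and the picture viewer there is one more tool, called after "Emit:" by a JSON object that holds its "method" and its "body", one argument or row to a line. send_rows: Moves the arm, as the interface text tells. Scaled input: -1 to 1 covers 30 cm each way for a shift and pi/4 rad each way for a turn. Its arguments: {"type":"object","properties":{"targets":{"type":"string"},"force":{"type":"number"}},"required":["targets"]}

```bash
mkdir -p pics
cat > h.py <<'E'
import numpy as np, cv2
from workcell import manip
from scipy.spatial.transform import Rotation as R
def snap(n,fn):
    s=manip.snapshot(n); cv2.imwrite('pics/'+fn+'.png',cv2.cvtColor(s['frame'],cv2.COLOR_RGB2BGR))
    np.savez('pics/'+fn+'.npz',frame=s['frame'],K=s['intrinsics'],T=s['camera_from_world']); return s
def load(fn): return dict(np.load('pics/'+fn+'.npz'))
def proj(s,p):
    p=np.atleast_2d(p); c=(s['T'][:3,:3]@p.T).T+s['T'][:3,3]; c=c*[1,-1,-1]
    q=(s['K']@c.T).T; return q[:,:2]/q[:,2:]
def ray(s,uv):
    d=np.linalg.inv(s['K'])@[uv[0],uv[1],1]; d=d*[1,-1,-1]
    Rm=s['T'][:3,:3]; o=-Rm.T@s['T'][:3,3]; return o,Rm.T@d
def onz(s,uv,z):
    o,d=ray(s,uv); return o+d*(z-o[2])/d[2]
E
python3 - <<'E'
from h import *
for n in ['scene','side','wrist']:
    s=snap(n,n+'0'); print(n,s.keys(),s['intrinsics'].tolist(),np.round(s['camera_from_world'],3).tolist())
print(manip.get_obs())
E
```

```text
scene dict_keys(['frame', 'intrinsics', 'camera_from_world']) [[459.1625956806537, 0.0, 322.73175738497036], [0.0, 459.1625956806537, 200.88236733954756], [0.0, 0.0, 1.0]] [[-0.076, 0.997, -0.014, 63.992], [-0.457, -0.023, 0.889, 159.241], [0.886, 0.074, 0.457, -1675.521], [0.0, 0.0, 0.0, 1.0]]
side dict_keys(['frame', 'intrinsics', 'camera_from_world']) [[391.7118446050357, 0.0, 319.91949083260346], [0.0, 391.7118446050357, 200.3674801839582], [0.0, 0.0, 1.0]] [[0.949, -0.316, 0.011, -485.11], [0.15, 0.479, 0.865, -120.659], [-0.279, -0.819, 0.502, -911.757], [0.0, 0.0, 0.0, 1.0]]
wrist dict_keys(['frame', 'intrinsics', 'camera_from_world']) [[289.7775457896406, 0.0, 322.50320180982317], [0.0, 289.7775457896406, 199.25493389419353], [0.0, 0.0, 1.0]] [[0.393, 0.919, -0.002, -499.361], [-0.874, 0.373, -0.311, 40.852], [-0.285, 0.124, 0.951, -380.869], [0.0, 0.0, 0.0, 1.0]]
{'clock': 0.15, 'qpos': array([ 6.68067189e+01,  1.22190157e+01, -1.99830743e+00,  7.58300796e+01,
       -8.53886600e-04,  8.99999471e+01]), 'joint_velocities': array([-0.06264755, -0.18898335,  0.06659776, -0.0023288 , -0.05864907,
       -0.0079066 ]), 'effort': array([-1.20995654e-03, -6.86411119e+01,  4.87244260e+01,  1.30915776e-02,
        4.62294361e-05, -5.22684786e-05]), 'tool_pos': array([196.82507715, 459.36413684, 230.9354221 ]), 'tcp_rot': array([-9.00008538e+01,  4.74027160e-02,  6.68067718e+01]), 'ft_force': array([-0.25472471, -0.719805  , -0.23137712]), 'ft_torque': array([-0.00500865,  0.00029916,  0.04353576]), 'width': 85.39328244326613}
```

View pics/scene0.png

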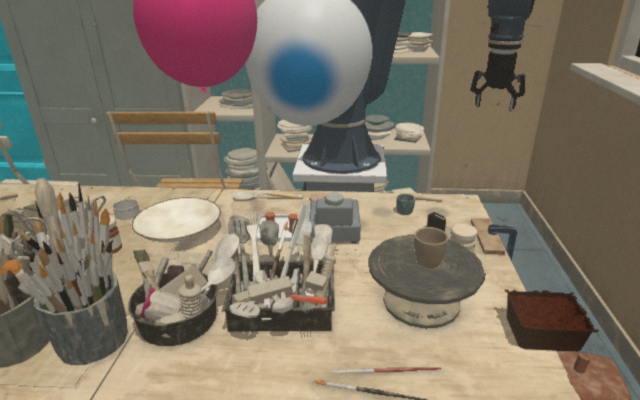

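View pics/side0.png

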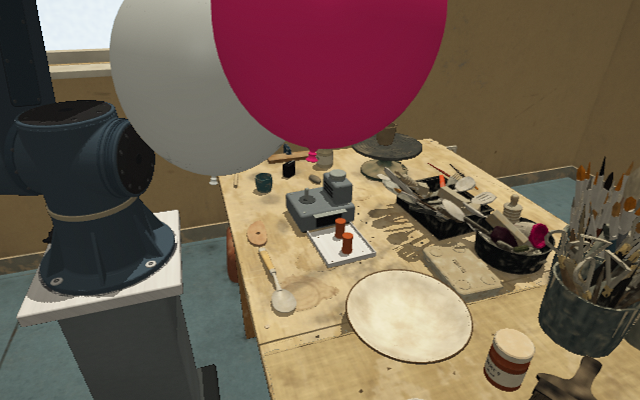

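View pics/wrist0.png

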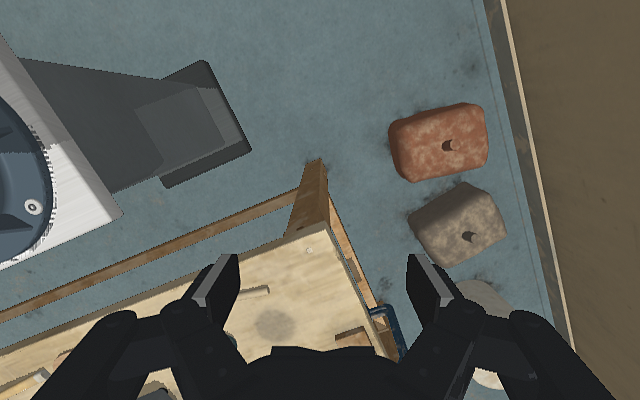

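The scene view shows the press at about (333,215), the dish at (178,217), the knob at (436,220) and the blue cup at (404,204). The side view shows the collar at (307,198), the posts at (340,228) and (347,243), the knob at (288,170) and the dish at (408,315). I'll triangulate roughly, including the balloons, and enlarge the crops.

```bash
cat >> h.py <<'E'
def tri(s1,a,s2,b):
    o1,d1=ray(s1,a);o2,d2=ray(s2,b)
    A=np.stack([d1,-d2],1); t=np.linalg.lstsq(A,o2-o1,rcond=None)[0]
    p=o1+t[0]*d1;q=o2+t[1]*d2; return (p+q)/2,np.linalg.norm(p-q)
def crop(fn,x0,y0,x1,y1,k,out):
    im=cv2.imread('pics/'+fn+'.png')[y0:y1,x0:x1]; cv2.imwrite('pics/'+out+'.png',cv2.resize(im,None,fx=k,fy=k,interpolation=cv2.INTER_CUBIC))
E
python3 - <<'E'
from h import *
a=load('scene0');b=load('side0')
print('posts',onz(b,(347,236),45),onz(b,(341,221),45))
print('dish',onz(b,(408,315),44),onz(a,(178,217),44))
print('collar',tri(a,(334,198),b,(307,192)), onz(b,(307,201),55))
print('knob',tri(a,(436,215),b,(288,164)))
print('cup',tri(a,(404,204),b,(264,183)))
print('pink',tri(a,(197,22),b,(330,50)))
print('white',tri(a,(310,55),b,(195,70)))
crop('scene0',280,170,520,270,3.3,'sc1');crop('side0',220,140,400,275,4.4,'si1')
E
```

```text
posts [ 522.06237983 -163.3563565    45.        ] [ 531.6008917  -100.33153067   45.        ]
dish [ 535.91139295 -419.53323574   44.        ] [ 546.66523448 -401.35444471   44.        ]
collar (array([478.1229248 ,   4.58183379,  77.14101129]), np.float64(4.296443404642939)) [475.57808928   0.63229428  55.        ]
knob (array([493.3584965 , 270.74149014,  39.06376897]), np.float64(1.2787505046559053))
cup (array([400.08115185, 196.82972482,  21.43167664]), np.float64(0.1476297624917636))
pink (array([ 404.57618913, -334.87461631,  493.84352176]), np.float64(25.839348213090286))
white (array([243.59224211, -74.51839565, 407.23375661]), np.float64(10.723681786069017))
```

View pics/sc1.png

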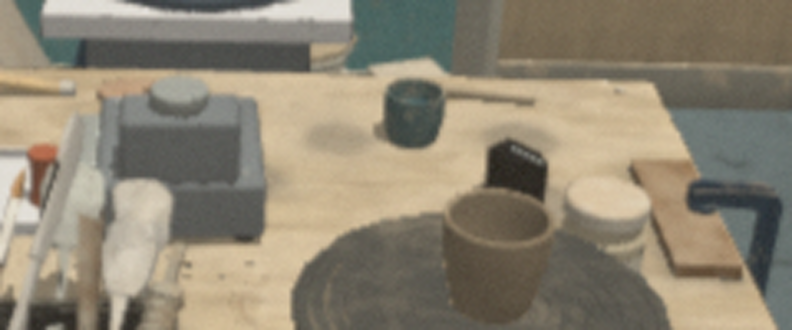

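View pics/si1.png

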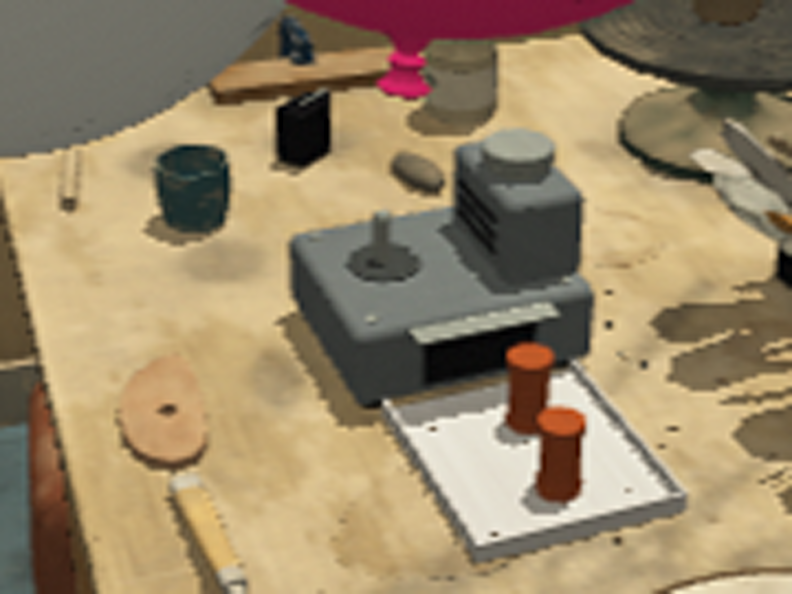

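Run:
```python
from h import *
a=load('scene0');b=load('side0')
for n,ca,ra,cb,rb in [('pink',(196,26),61,(330,38),118),('white',(310,55),62,(195,80),90)]:
    p,e=tri(a,ca,b,cb); 
    for s,r in((a,ra),(b,rb)):
        z=-(s['T'][:3,:3]@p+s['T'][:3,3])[2]; print(n,p.round(),round(e),'depth',z.round(),'radius',r*z/s['K'][0,0])
print(tri(a,(203,90),b,(312,156)))
for s in (a,b): print('cam',-s['T'][:3,:3].T@s['T'][:3,3])
```

```text
pink [ 407. -334.  497.] 2 depth 1112.0 radius 147.74879631259978
pink [ 407. -334.  497.] 2 depth 502.0 radius 151.34793594700096
white [239. -77. 398.] 6 depth 1287.0 radius 173.76910110163857
white [239. -77. 398.] 6 depth 716.0 radius 164.41887884466954
(array([ 380.93251581, -345.86482799,  337.71094674]), np.float64(3.3904033964918887))
cam [1562.73473278   63.87735634  624.98169394]
cam [ 224.0310579  -841.92994463  567.58799032]
```

Run:
```python
from h import *
a0=load('scene0');b0=load('side0')
a=snap('scene','scene1');b=snap('side','side1')
for p,q in((a0,a),(b0,b)):
    d=np.abs(p['frame'].astype(int)-q['frame']).max(2); ys,xs=np.where(d>40); print(len(ys), (xs.min(),xs.max(),ys.min(),ys.max()) if len(ys) else '')
```

```text
0 
12 (np.int64(37), np.int64(274), np.int64(10), np.int64(289))
```

Emit:
{"method": "send_rows", "body": {
  "targets": "0 0 0 0 0 0 0;0 0 0 0 0 0 0;0 0 0 0 0 0 0;0 0 0 0 0 0 0;0 0 0 0 0 0 0"
}}

```text
clock: 0.75
tool_pos: [196.9, 459.5, 231.1]
tcp_rot: [-90.0, 0.0, 66.8]
ft_force: [0.2, -0.1, 0.2]
width: 85.4
```

Run:
```python
from h import *
a0=load('scene0');b0=load('side0')
a=snap('scene','scene2');b=snap('side','side2')
for p,q in((a0,a),(b0,b)):
    d=np.abs(p['frame'].astype(int)-q['frame']).max(2); ys,xs=np.where(d>40); print(len(ys), (xs.min(),xs.max(),ys.min(),ys.max()) if len(ys) else '')
```

```text
0 
4 (np.int64(37), np.int64(49), np.int64(10), np.int64(66))
```

View pics/scene2.png

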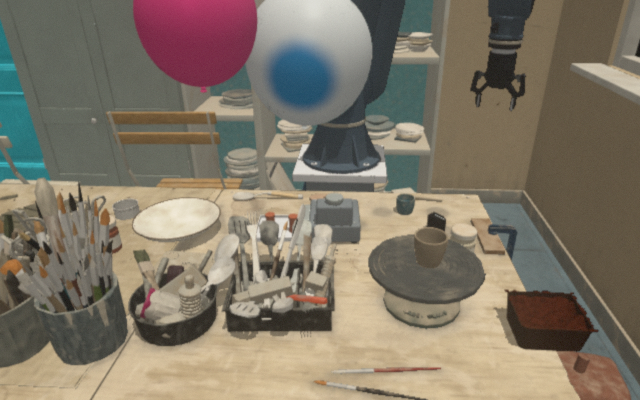

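View pics/side2.png

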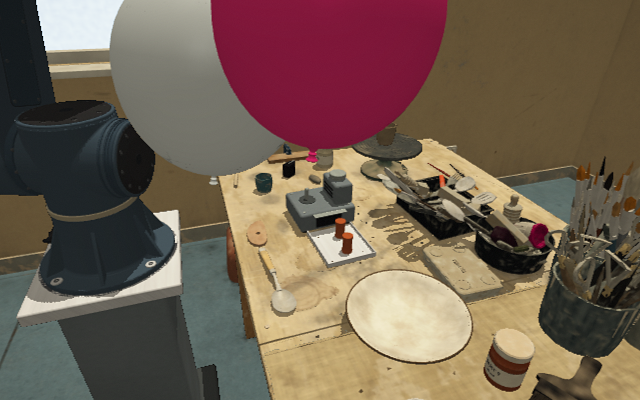

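```bash
cat >> h.py <<'E'
def pose():
    o=manip.get_obs(); return o,np.array(o['tool_pos']),R.from_euler('xyz',o['tcp_rot'],degrees=True)
def cmd(p,yaw=None,rot=None):
    o,t,r=pose(); g=rot if rot is not None else R.from_euler('xyz',[-90,0,yaw],degrees=True)
    s=r.inv().apply(np.array(p)-t)/300; w=(r.inv()*g).as_rotvec()/(np.pi/4)
    d=np.linalg.norm(np.array(p)-t); print('dist %.0f ang %.1f rows>=%d'%(d,np.linalg.norm(w)*45,max(np.ceil(d/50),np.ceil(np.linalg.norm(w)*45/8.59))))
    print(' '.join('%.4f'%v for v in np.r_[s,w]))
E
python3 - <<'E'
from h import *
o,t,r=pose(); s=load('wrist0'); T=s['T']; c=-T[:3,:3].T@T[:3,3]
print('cam rel in tool',r.inv().apply(c-t)); print('axes(x,y,look) in tool',r.inv().apply(T[0,:3]),r.inv().apply(T[1,:3]),r.inv().apply(-T[2,:3]))
cmd([400,200,300],45)
E
```

```text
cam rel in tool [-3.84758761e-02 -1.42829234e+02  7.98368475e+01]
axes(x,y,look) in tool [9.99999080e-01 1.15861725e-03 7.05894769e-04] [-0.0010309   0.31065904  0.95052086] [-8.81997274e-04  9.50520711e-01 -3.10659944e-01]
dist 337 ang 21.8 rows>=7
-0.5284 -0.2295 -0.9630 0.0001 0.4845 -0.0006
```

Emit:
{"method": "send_rows", "body": {
  "targets": "-0.53 -0.23 -0.96 0 0.48 0 0;-0.53 -0.23 -0.96 0 0.48 0 0;-0.53 -0.23 -0.96 0 0.48 0 0;-0.53 -0.23 -0.96 0 0.48 0 0;-0.53 -0.23 -0.96 0 0.48 0 0;-0.53 -0.23 -0.96 0 0.48 0 0;-0.53 -0.23 -0.96 0 0.48 0 0;-0.53 -0.23 -0.96 0 0.48 0 0;-0.53 -0.23 -0.96 0 0.48 0 0;-0.53 -0.23 -0.96 0 0.48 0 0"
}}

```text
clock: 1.85
tool_pos: [398.5, 200.4, 300.0]
tcp_rot: [-90.0, 0.0, 45.2]
ft_force: [-0.7, -0.2, -0.5]
width: 85.4
```

Run:
```python
from h import *
s=snap('wrist','w1'); o=manip.get_obs(); print(o['clock'],o['qpos'].round(2),o['tool_pos'],o['tcp_rot'],o['effort'].round(1))
snap('scene','sc3')
```

```text
1.9 [ 2.673e+01  5.760e+00  2.500e-01  8.453e+01 -1.000e-02  7.145e+01] [398.38953668 200.58914336 299.968562  ] [-8.99948676e+01  4.32413587e-02  4.52778601e+01] [ -1.2 -58.2  48.9   0.   -0.    0. ]
```

View pics/w1.png

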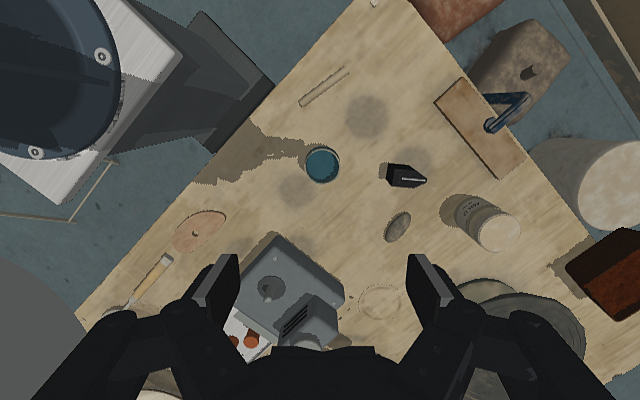

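View pics/sc3.png

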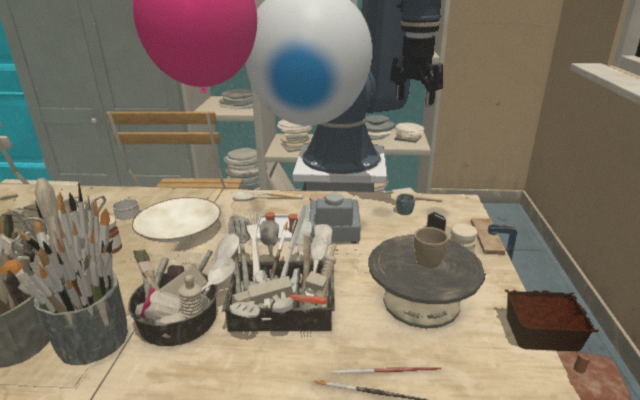

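The white balloon (about (239,-77,398), radius about 168 mm) would cross the arm's path, so I'll test whether it is solid with a slow fingertip touch.

Run:
```python
from h import *
cmd([415,99,390],45)
s=load('w1'); print(proj(s,[[239,-77,398],[407,-334,497]]))
for n,uv,z in [('cup',(322,165),45),('shaft',(270,285),60),('pebble',(398,226),7),('knob',(405,178),42),('post',(251,338),45),('post',(231,341),45)]: print(n,onz(s,uv,z).round())
crop('w1',200,120,520,360,2.5,'w1c')
```

```text
dist 137 ang 0.3 rows>=3
-0.2020 -0.2999 -0.2778 -0.0000 0.0065 -0.0009
[[-637.62943008  632.24130798]
 [-846.86737416 1624.06385628]]
cup [398. 200.  45.]
shaft [472.  13.  60.]
pebble [562. 211.   7.]
knob [495. 270.  42.]
post [526. -98.  45.]
post [ 506. -128.   45.]
```

View pics/w1c.png

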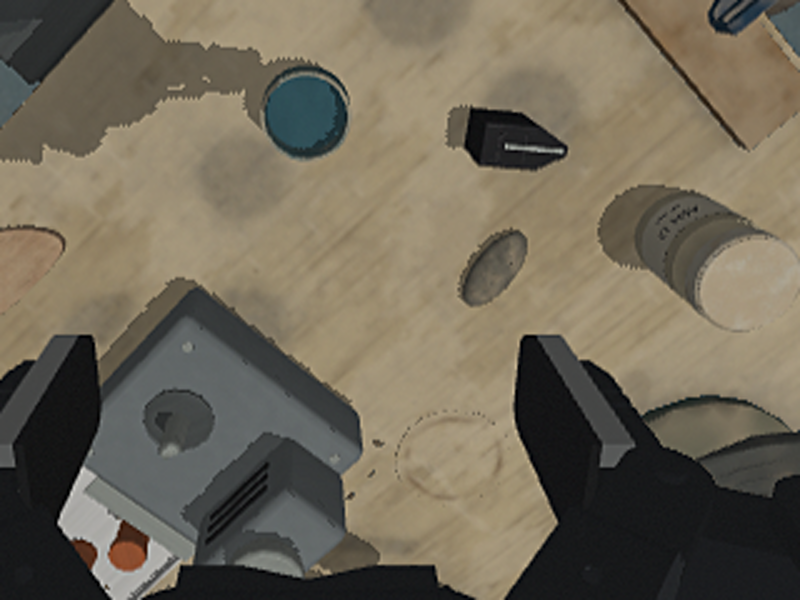

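The wrist view shows the shaft at about (270,285), knob (405,178), cup (322,165), pebble (398,226) and the posts at the bottom left. Now the balloon test.

Emit:
{"method": "send_rows", "body": {
  "targets": "-0.2 -0.3 -0.28 0 0 0 0;-0.2 -0.3 -0.28 0 0 0 0;-0.2 -0.3 -0.28 0 0 0 0;-0.2 -0.3 -0.28 0 0 0 0;-0.2 -0.3 -0.28 0 0 0 0"
}}

```text
clock: 2.45
tool_pos: [416.0, 99.4, 390.0]
tcp_rot: [-90.0, 0.0, 45.3]
ft_force: [-0.6, 0.5, -0.7]
width: 85.7
```

Emit:
{"method": "send_rows", "body": {
  "targets": "-0.017 0 0 0 0 0 0;-0.033 0 0 0 0 0 0;-0.05 0 0 0 0 0 0;-0.05 0 0 0 0 0 0"
}}

```text
clock: 2.85
tool_pos: [404.8, 88.6, 390.0]
tcp_rot: [-90.0, 0.0, 45.3]
ft_force: [0.4, 0.5, -0.5]
width: 85.1
```

Emit:
{"method": "send_rows", "body": {
  "targets": "-0.017 0 0 0 0 0 0;-0.033 0 0 0 0 0 0;-0.05 0 0 0 0 0 0;-0.05 0 0 0 0 0 0"
}}

```text
clock: 3.25
tool_pos: [393.8, 77.5, 390.2]
tcp_rot: [-90.0, 0.0, 45.3]
ft_force: [0.4, 0.0, 0.6]
width: 85.6
```

Emit:
{"method": "send_rows", "body": {
  "targets": "-0.017 0 0 0 0 0 0;-0.033 0 0 0 0 0 0;-0.05 0 0 0 0 0 0;-0.05 0 0 0 0 0 0"
}}

```text
clock: 3.65
tool_pos: [382.9, 66.5, 390.4]
tcp_rot: [-90.0, -0.0, 45.3]
ft_force: [-0.4, 0.2, -1.0]
width: 85.5
```

Run:
```python
from h import *
snap('scene','sc4');snap('wrist','w4');o=manip.get_obs(); print(o['clock'],o['tool_pos'],o['ft_force'],o['effort'].round(1),o['qpos'].round(2))
```

```text
3.75 [383.28013305  66.7976222  390.23343382] [-0.17024595 -0.40798637 -0.565228  ] [ -0.3 -48.9  46.7   0.1  -0.   -0. ] [ 9.900e+00  9.000e-01  8.260e+00  9.734e+01 -1.000e-02  5.462e+01]
```

View pics/sc4.png

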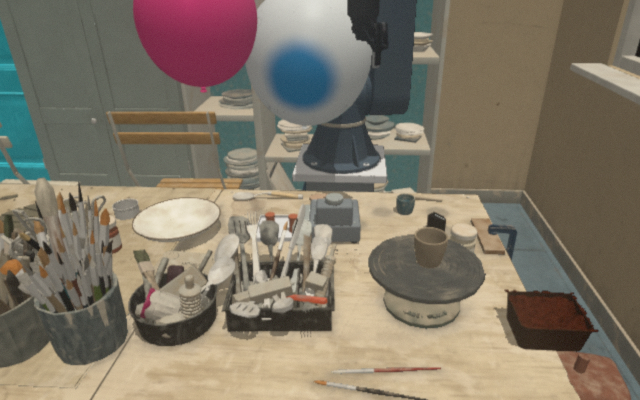

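View pics/w4.png

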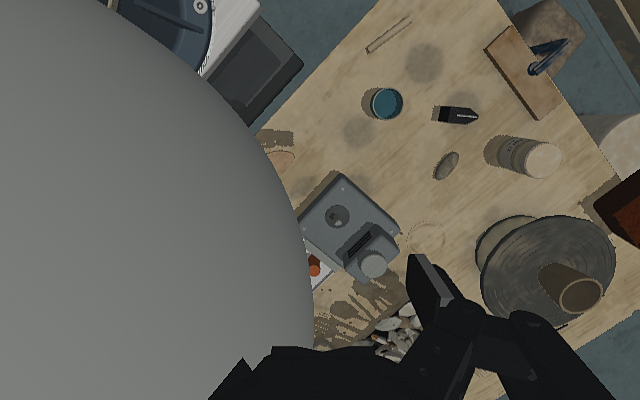

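Emit:
{"method": "send_rows", "body": {
  "targets": "-0.02 0 0 0 0 0 0;-0.04 0 0 0 0 0 0;-0.06 0 0 0 0 0 0;-0.08 0 0 0 0 0 0;-0.1 0 0 0 0 0 0;-0.1 0 0 0 0 0 0"
}}

```text
clock: 4.35
tool_pos: [361.7, 45.0, 390.4]
tcp_rot: [-90.0, -0.0, 45.2]
ft_force: [-0.3, -0.6, -0.0]
width: 85.4
```

Run:
```python
from h import *
snap('scene','sc5');a=snap('side','si5');o=manip.get_obs(); print(o['clock'],o['tool_pos'],o['ft_force'],o['effort'].round(1),o['qpos'].round(2))
crop('sc5',220,0,460,180,3.3,'sc5c')
```

```text
4.45 [362.16364606  45.36908969 390.30985047] [ 0.24673842  1.13786713 -1.04991009] [ -0.4 -44.3  46.7   0.1  -0.   -0.1] [ 7.150e+00 -1.950e+00  5.460e+00  9.736e+01 -1.000e-02  5.190e+01]
```

View pics/sc5c.png

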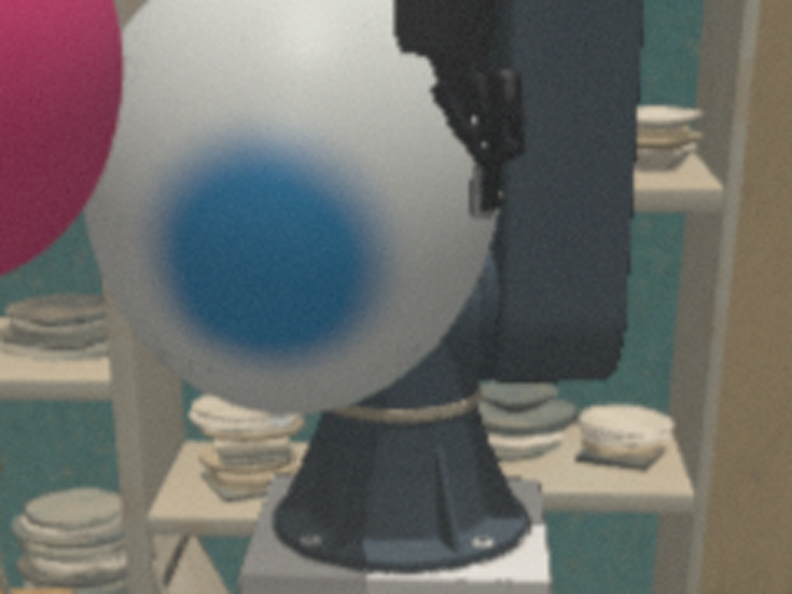

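View pics/si5.png

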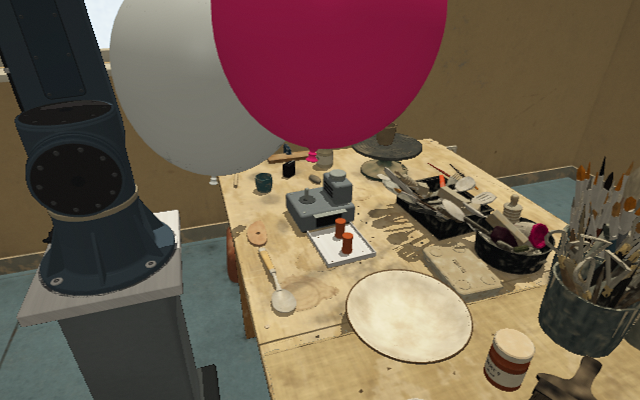

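The finger went through the balloon's rendered volume with no force and no movement, so the balloons are not solid. Next I look at the tray and press from above.

Run:
```python
from h import *
cmd([500,-190,240],5)
```

```text
dist 311 ang 40.2 rows>=7
-0.2339 0.5015 -0.8783 0.0006 0.8944 0.0009
```

Emit:
{"method": "send_rows", "body": {
  "targets": "-0.23 0.5 -0.88 0 0.89 0 0;-0.23 0.5 -0.88 0 0.89 0 0;-0.23 0.5 -0.88 0 0.89 0 0;-0.23 0.5 -0.88 0 0.89 0 0;-0.23 0.5 -0.88 0 0.89 0 0;-0.23 0.5 -0.88 0 0.89 0 0;-0.23 0.5 -0.88 0 0.89 0 0;-0.23 0.5 -0.88 0 0.89 0 0"
}}

```text
clock: 5.25
tool_pos: [501.1, -190.3, 238.7]
tcp_rot: [-89.9, 0.1, 5.1]
ft_force: [-1.0, -0.5, -0.2]
width: 85.5
```

Run:
```python
from h import *
snap('wrist','w6');o=manip.get_obs(); print(o['clock'],o['tool_pos'],o['tcp_rot'],o['ft_force'],o['effort'].round(1))
```

```text
5.3 [ 500.97931987 -189.41135749  239.92801623] [-8.99627758e+01  3.18129800e-02  5.16799162e+00] [0.36386865 0.01498161 0.31475428] [ -2.4 -70.8  48.2  -0.8  -0.1  -0.2]
```

View pics/w6.png

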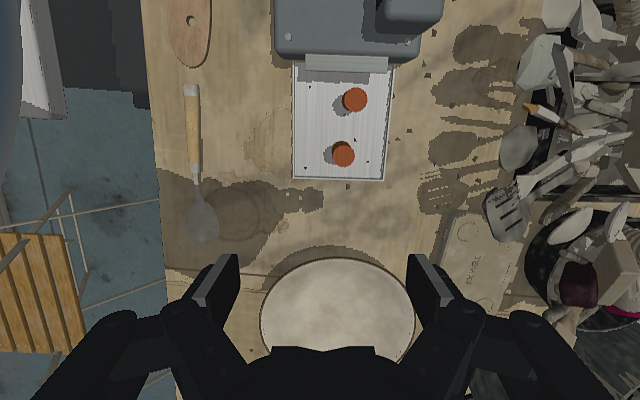

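The wrist view shows the post tops at (354,98) and (344,152), the tray corners near (292,179) and (385,181), and the dish below. Now measuring with masks.

Run:
```python
from h import *
def masks(s,lo,hi,box):
    h=cv2.cvtColor(s['frame'],cv2.COLOR_RGB2HSV); m=cv2.inRange(h,lo,hi); x0,y0,x1,y1=box; k=np.zeros_like(m);k[y0:y1,x0:x1]=m[y0:y1,x0:x1]; return k
w=load('w6')
m=masks(w,(3,150,140),(14,255,255),(295,70,395,182))
for c in cv2.findContours(m,cv2.RETR_EXTERNAL,cv2.CHAIN_APPROX_NONE)[0]:
    if cv2.contourArea(c)>50:
        e=cv2.fitEllipse(c); print('post',np.round(e[0],1),np.round(e[1],1),onz(w,e[0],49).round(1))
b=load('side2')
m=masks(b,(3,150,130),(14,255,255),(330,210,360,250))
for c in cv2.findContours(m,cv2.RETR_EXTERNAL,cv2.CHAIN_APPROX_NONE)[0]:
    if cv2.contourArea(c)>20:
        x,y,ww,hh=cv2.boundingRect(c); print('side',x,y,ww,hh,onz(b,(x+ww/2,y+4),49).round(1))
# dish rim by side
h=cv2.cvtColor(b['frame'],cv2.COLOR_RGB2HSV); 
for uv in [(292,179),(385,181),(296,66),(392,66)]: print('tray',onz(w,uv,12).round(1))
# dish edges in wrist: rim points
for uv in [(259,305),(415,308),(335,256),(280,272),(390,272)]: print('rim',onz(w,uv,44).round(1))
for uv in [(346,312),(472,322),(408,270),(412,362)]: print('rim side',onz(b,uv,44).round(1))
print(proj(w,[[540,-410,44]]))
crop('w6',245,40,425,180,4.4,'w6c')
```

```text
side 342 233 11 6 [ 519.4 -172.5   49. ]
side 335 218 11 6 [ 526.5 -109.8   49. ]
tray [ 461.8 -206.9   12. ]
tray [ 583.7 -198.6   12. ]
tray [458.7 -71.   12. ]
tray [570.2 -61.   12. ]
rim [ 429.1 -383.    44. ]
rim [ 646.2 -368.1   44. ]
rim [ 526.6 -297.1   44. ]
rim [ 455.9 -327.7   44. ]
rim [ 602.2 -314.3   44. ]
rim side [ 433.6 -379.2   44. ]
rim side [ 634.4 -468.2   44. ]
rim side [ 597.1 -311.2   44. ]
rim side [ 493.1 -507.8   44. ]
[[336.17427814 326.65567643]]
```

View pics/w6c.png

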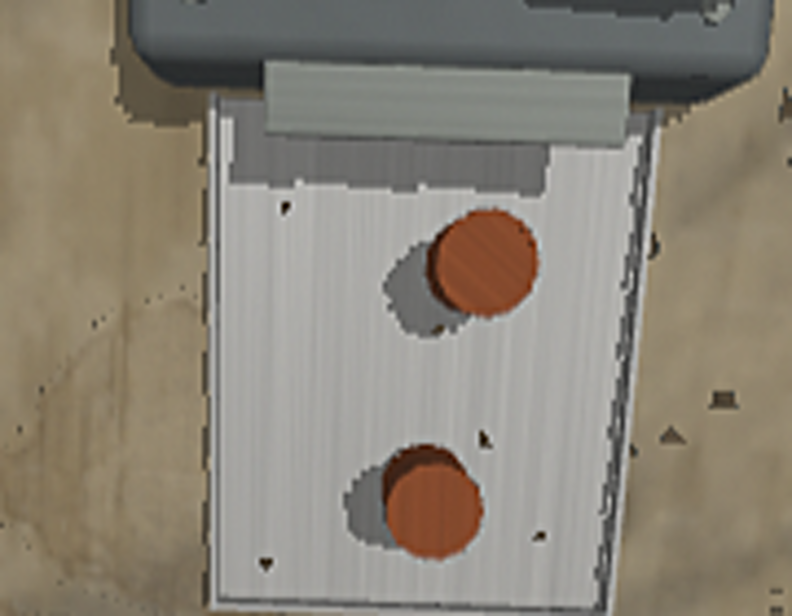

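Run:
```python
from h import *
w=load('w6'); b=load('side2')
h=cv2.cvtColor(w['frame'],cv2.COLOR_RGB2HSV); print(h[100,355],h[152,344])
m=cv2.inRange(h,(0,130,115),(15,255,255)); m[:, :300]=0;m[:,385:]=0;m[:70]=0;m[182:]=0
P=[]
for c in cv2.findContours(m,cv2.RETR_EXTERNAL,cv2.CHAIN_APPROX_NONE)[0]:
    if cv2.contourArea(c)>50:
        e=cv2.minEnclosingCircle(c); p=onz(w,e[0],49); P.append(p); q=onz(w,(e[0][0]+e[1],e[0][1]),49)
        print('post',np.round(e[0],1),round(e[1],1),p.round(1),'r',np.linalg.norm(q-p).round(1), 'side px',proj(b,p).round(1))
d=P[1]-P[0] if P[1][1]>P[0][1] else P[0]-P[1]; print(np.linalg.norm(d),np.degrees(np.arctan2(-d[0],d[1])))
rim=np.array([onz(w,uv,44)[:2] for uv in [(259,305),(415,308),(335,256),(280,272),(390,272)]]+[onz(b,uv,44)[:2] for uv in [(346,312),(472,322),(408,270),(412,362)]])
from scipy.optimize import least_squares
f=least_squares(lambda v:np.hypot(*(rim-v[:2]).T)-112.5,[540,-410]); print('dish',f.x,f.fun.round(1))
```

```text
[ 10 173 133] [  9 165 133]
post [343.3 156. ] 10.9 [ 522.3 -164.8   49. ] r 12.5 side px [[347.4 234.9]]
post [355.7  99.5] 12.0 [ 528.9 -102.4   49. ] r 13.0 side px [[340.3 220.3]]
62.69397688279029 -5.989773749246398
dish [ 539.94328452 -407.07406611] [ 0.9  0.7 -1.8  3.1 -0.8 -2.6  0.  -0.8 -1.4]
```

Run:
```python
from h import *
for p in ([522.3,-164.8,85],[522.3,-164.8,12]): cmd(p,5)
```

```text
dist 158 ang 0.2 rows>=4
0.0785 0.5164 0.0750 -0.0008 0.0037 -0.0007
dist 230 ang 0.2 rows>=5
0.0786 0.7598 0.0748 -0.0008 0.0037 -0.0007
```

Emit:
{"method": "send_rows", "body": {
  "targets": "0.0785 0.5 0.075 0 0 0 0.43;0.0785 0.5 0.075 0 0 0 0.43;0.0785 0.5 0.075 0 0 0 0.43;0.0785 0.5 0.075 0 0 0 0.43;0.0785 0.5 0.075 0 0 0 0.43;0.0785 0.5 0.075 0 0 0 0.43;0.0785 0.5 0.075 0 0 0 0.43",
  "force": 30
}}

```text
clock: 6.0
tool_pos: [523.7, -165.4, 92.7]
tcp_rot: [-90.1, -0.2, 5.2]
ft_force: [0.0, -0.2, -0.6]
width: 48.5
```

Run:
```python
from h import *
s=snap('wrist','w7');o=manip.get_obs(); print(o['clock'],o['tool_pos'],o['tcp_rot'],o['ft_force'],o['width'])
print(proj(s,[[522.3,-164.8,49],[528.9,-102.4,49]]))
cmd([522.3,-164.8,12],5)
```

```text
6.05 [ 523.45203448 -165.41808353   92.26402861] [-90.04197658  -0.15175568   5.1488604 ] [ 0.22452095 -0.68305094 -0.49668824] 48.628655424550665Traceback (most recent call last):
  File "<stdin>", line 3, in <module>
  File "h.py", line 9, in proj
    p=np.atleast_2d(p); c=(s['T'][:3,:3]@p.T).T+s['T'][:3,3]; c=c*[1,-1,-1]
                           ~^^^^^
KeyError: 'T'
```

View pics/w7.png

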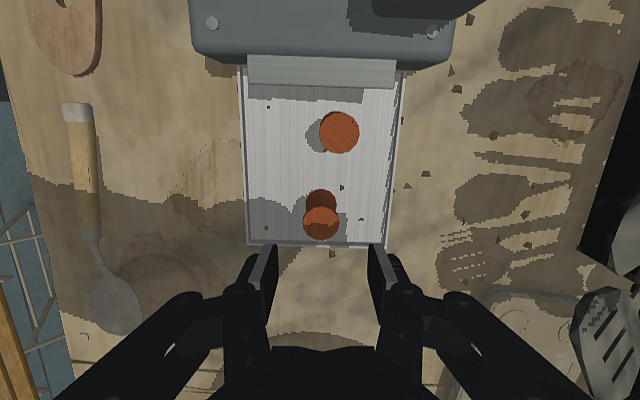

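The posts' tops are at (321,220) and (339,132), with the nearer one centred between the fingers. I cross-check, then go down.

Run:
```python
from h import *
s=load('w7')
print(onz(s,(321,221),49),onz(s,(339.5,132.5),49)); print(proj(s,[[522.3,-164.8,49],[528.9,-102.4,49]]))
cmd([522.5,-166,12],5)
```

```text
[ 522.48433508 -162.80453158   49.        ] [ 528.7465927  -101.78744732   49.        ]
[[320.48219433 223.61932292]
 [339.63606534 133.51020381]]
dist 80 ang 0.2 rows>=2
-0.0040 0.2675 -0.0015 0.0009 0.0033 0.0034
```

Emit:
{"method": "send_rows", "body": {
  "targets": "-0.004 0.15 0.005 0 0 0 0.43;-0.004 0.267 0.005 0 0 0 0.43;-0.004 0.267 0.005 0 0 0 0.43;-0.004 0.267 0.005 0 0 0 1;-0.004 0.267 0.005 0 0 0 1;-0.004 0.267 0.005 0 0 0 1;-0.004 0.267 0.005 0 0 0 1;-0.004 0.267 0.005 0 0 0 1",
  "force": 30
}}

```text
clock: 6.85
tool_pos: [523.8, -164.6, 14.2]
tcp_rot: [-90.1, -0.3, 5.1]
ft_force: [-1.5, -0.0, 9.7]
width: 24.7
```

Run:
```python
from h import *
o=manip.get_obs();print(o['tool_pos'],o['width'],o['ft_force'],o['tcp_rot'])
cmd([522.5,-163.8,105],5); cmd([537,-432,100],5); cmd([537,-432,18],5)
```

```text
[ 523.76125197 -164.58918201   14.24223871] 24.738973243579586 [-1.47604466 -0.03165378  9.73474867] [-90.12135584  -0.32596411   5.1468379 ]
dist 91 ang 0.4 rows>=2
-0.0022 -0.3025 0.0024 0.0027 0.0033 0.0072
dist 281 ang 0.4 rows>=6
-0.0344 -0.2842 -0.8923 0.0027 0.0033 0.0072
dist 268 ang 0.4 rows>=6
-0.0359 -0.0108 -0.8918 0.0027 0.0033 0.0072
```

Emit:
{"method": "send_rows", "body": {
  "targets": "0 -0.15 0 0 0 0 1;0 -0.3 0 0 0 0 1;0 -0.3 0 0 0 0 1;-0.034 -0.284 -0.89 0 0 0 1;-0.034 -0.284 -0.89 0 0 0 1;-0.034 -0.284 -0.89 0 0 0 1;-0.034 -0.284 -0.89 0 0 0 1;-0.034 -0.284 -0.89 0 0 0 1;-0.034 -0.284 -0.89 0 0 0 1;-0.034 -0.284 -0.89 0 0 0 1;-0.034 -0.284 -0.89 0 0 0 1"
}}

```text
clock: 7.95
tool_pos: [537.1, -431.3, 100.4]
tcp_rot: [-90.1, -0.3, 5.1]
ft_force: [0.3, 0.4, -0.7]
width: 24.2
```

Run:
```python
from h import *
o=manip.get_obs();print(o['clock'],o['tool_pos'],o['width'],o['ft_force'],o['tcp_rot'])
snap('wrist','w8');snap('side','si8')
cmd([537,-430,20],5); cmd([537,-432,100],5)
```

```text
7.95 [ 537.06240761 -431.27176484  100.3621892 ] 24.168563745405788 [ 0.34873555  0.3908405  -0.70973404] [-90.12583995  -0.34749858   5.1205359 ]
dist 81 ang 0.4 rows>=2
-0.0027 0.2684 0.0017 0.0028 0.0044 0.0077
dist 2 ang 0.4 rows>=1
-0.0016 0.0018 -0.0055 0.0028 0.0044 0.0077
```

View pics/w8.png

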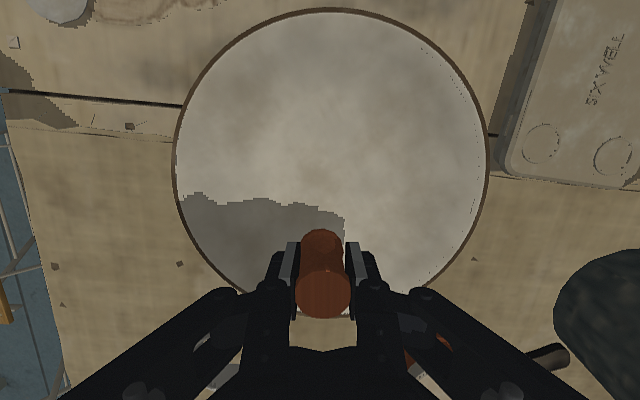

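View pics/si8.png

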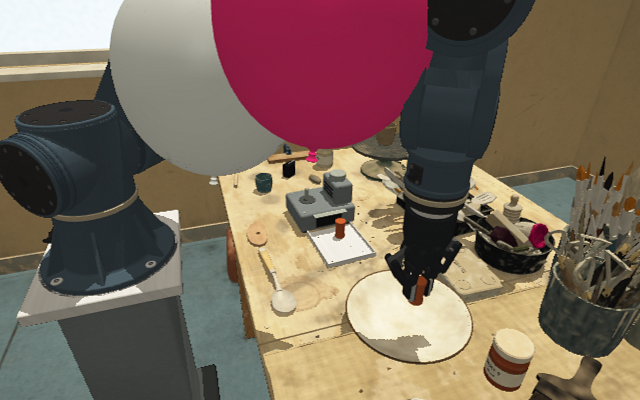

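Run:
```python
from h import *
from scipy.optimize import least_squares
s=load('w8')
rim=np.array([onz(s,uv,44)[:2] for uv in [(174,160),(489,158),(330,10),(228,45),(440,55),(196,245),(468,240)]])
f=least_squares(lambda v:np.hypot(*(rim-v[:2]).T)-v[2],[540,-410,112]); print(f.x,f.fun.round(1))
```

```text
[ 541.50963728 -409.31438619  111.5543379 ] [-0.7  0.2  0.1  1.4 -1.3 -0.2  0.5]
```

Emit:
{"method": "send_rows", "body": {
  "targets": "0.008 0.12 -0.004 0 0 0 1;0.008 0.22 -0.004 0 0 0 1;0.008 0.265 -0.004 0 0 0 1;0.008 0.268 -0.004 0 0 0 1;0.008 0.268 -0.004 0 0 0 1;0.008 0.268 -0.004 0 0 0 0.45;0.008 0.268 -0.004 0 0 0 0.45;0.008 0.268 -0.004 0 0 0 0.45;0.008 0.268 -0.004 0 0 0 0.45;0.008 0.1 -0.004 0 0 0 0.45;0.008 0 -0.004 0 0 0 0.45;0.008 0 -0.004 0 0 0 0.45"
}}

```text
clock: 9.25
tool_pos: [541.8, -432.9, 105.9]
tcp_rot: [-90.4, -0.7, 5.2]
ft_force: [0.2, -0.2, 0.9]
width: 47.2
```

Run:
```python
from h import *
o=manip.get_obs();print(o['clock'],o['tool_pos'],o['width'],o['ft_force'],o['tcp_rot'])
snap('wrist','w9')
cmd([528.8,-102.0,105],5); cmd([528.8,-102.0,13],5)
```

```text
9.25 [ 541.75566409 -432.89478217  105.8848714 ] 47.18624239791405 [ 0.20714602 -0.1973109   0.91224525] [-90.42055603  -0.6506154    5.19494394]
dist 330 ang 0.6 rows>=7
0.0594 -0.0111 1.0998 0.0066 0.0043 0.0117
dist 343 ang 0.6 rows>=7
0.0566 0.2955 1.1014 0.0066 0.0043 0.0117
```

View pics/w9.png

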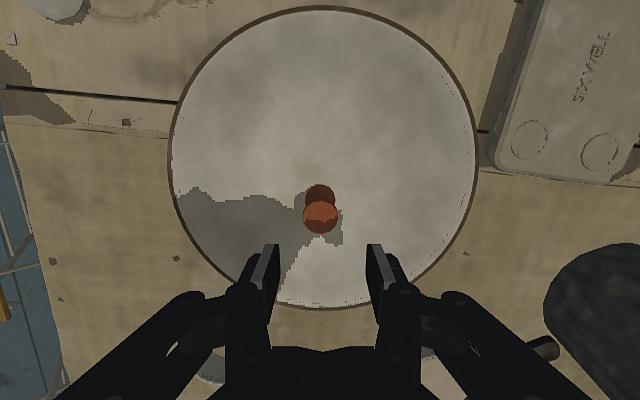

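The first post stands upright in the dish at pixel (320,217). Going for the second.

Emit:
{"method": "send_rows", "body": {
  "targets": "0.06 -0.01 0.95 0.0066 0.004 0.0117 0.43;0.06 -0.01 0.95 0.0066 0.004 0.0117 0.43;0.06 -0.01 0.95 0.0066 0.004 0.0117 0.43;0.06 -0.01 0.95 0.0066 0.004 0.0117 0.43;0.06 -0.01 0.95 0.0066 0.004 0.0117 0.43;0.06 -0.01 0.95 0.0066 0.004 0.0117 0.43;0.06 -0.01 0.95 0.0066 0.004 0.0117 0.43;0.06 -0.01 0.95 0.0066 0.004 0.0117 0.43"
}}

```text
clock: 10.1
tool_pos: [532.7, -146.1, 104.3]
tcp_rot: [-90.0, 0.1, 5.1]
ft_force: [0.6, 0.0, -0.7]
width: 48.4
```

Run:
```python
from h import *
o=manip.get_obs();print(o['clock'],o['tool_pos'],o['width'],o['ft_force'],o['tcp_rot'])
s=snap('wrist','w10');s=load('w10')
h=cv2.cvtColor(s['frame'],cv2.COLOR_RGB2HSV); m=cv2.inRange(h,(0,130,115),(15,255,255)); m[260:]=0
for c in cv2.findContours(m,cv2.RETR_EXTERNAL,cv2.CHAIN_APPROX_NONE)[0]:
    if cv2.contourArea(c)>100: e=cv2.minEnclosingCircle(c); print(e,onz(s,e[0],49))
cmd([528.8,-102.0,80],5); cmd([528.8,-102.0,13],5)
```

```text
10.1 [ 532.69369623 -146.08386699  104.29388444] 48.41009133013172 [ 0.55536587  0.01450365 -0.69890282] [-8.99916924e+01  5.56102478e-02  5.10499894e+00]
((322.1785583496094, 158.7142791748047), 18.121885299682617) [ 528.41049948 -102.05220648   49.        ]
dist 51 ang 0.1 rows>=2
-0.0001 0.0812 0.1504 0.0000 0.0008 -0.0010
dist 102 ang 0.1 rows>=3
0.0001 0.3045 0.1504 0.0000 0.0008 -0.0010
```

View pics/w10.png

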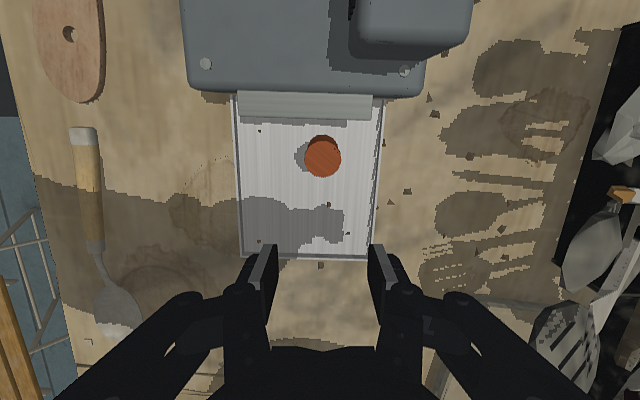

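Emit:
{"method": "send_rows", "body": {
  "targets": "-0.001 0.08 0.152 0 0 0 0.43;-0.001 0.08 0.152 0 0 0 0.43;-0.001 0.2 0.152 0 0 0 0.43;-0.001 0.24 0.152 0 0 0 0.43;-0.001 0.26 0.152 0 0 0 0.43"
}}

```text
clock: 10.65
tool_pos: [527.4, -102.3, 25.0]
tcp_rot: [-90.0, 0.2, 5.0]
ft_force: [0.2, -0.3, 0.7]
width: 48.4
```

Run:
```python
from h import *
o=manip.get_obs();print(o['clock'],o['tool_pos'],o['width'],o['ft_force'],o['tcp_rot'],o['effort'].round(1))
cmd([528.8,-101.5,14],5)
```

```text
10.65 [ 527.43949582 -102.29586641   25.03759018] 48.38839178169794 [ 0.24946334 -0.31806177  0.74489031] [-89.96698698   0.18852819   4.96111137] [  0.4 -79.2  40.8  -0.4   0.   -0. ]
dist 11 ang 0.2 rows>=1
0.0049 0.0368 0.0022 -0.0007 -0.0009 -0.0042
```

Emit:
{"method": "send_rows", "body": {
  "targets": "0.005 0.035 0.002 0 0 0 0.43;0.005 0.035 0.002 0 0 0 0.43;0.005 0.035 0.002 0 0 0 1;0.005 0.035 0.002 0 0 0 1;0.005 0.035 0.002 0 0 0 1;0.005 0.035 0.002 0 0 0 1;0.005 0.035 0.002 0 0 0 1"
}}

```text
clock: 11.35
tool_pos: [529.3, -101.7, 15.1]
tcp_rot: [-90.0, 0.1, 5.0]
ft_force: [-0.6, -0.7, 6.2]
width: 24.7
```

Run:
```python
from h import *
o=manip.get_obs();print(o['clock'],o['tool_pos'],o['width'],o['ft_force'],o['tcp_rot'],o['effort'].round(1))
cmd([528.8,-101.5,105],5);cmd([540,-383,105],5);cmd([540,-383,21],5)
```

```text
11.35 [ 529.30556873 -101.6591652    15.14080723] 24.687059849536332 [-0.56460255 -0.66162067  6.23246087] [-89.98753384   0.1289101    4.96129325] [  0.3 -77.2  39.5  -0.3   0.2  -0. ]
dist 90 ang 0.1 rows>=2
-0.0023 -0.2995 0.0007 -0.0003 -0.0009 -0.0029
dist 296 ang 0.1 rows>=6
-0.0463 -0.2996 -0.9373 -0.0003 -0.0009 -0.0029
dist 282 ang 0.1 rows>=6
-0.0456 -0.0196 -0.9374 -0.0003 -0.0009 -0.0029
```

Emit:
{"method": "send_rows", "body": {
  "targets": "0 -0.15 0 0 0 0 1;0 -0.3 0 0 0 0 1;0 -0.3 0 0 0 0 1;-0.046 -0.3 -0.937 0 0 0 1;-0.046 -0.3 -0.937 0 0 0 1;-0.046 -0.3 -0.937 0 0 0 1;-0.046 -0.3 -0.937 0 0 0 1;-0.046 -0.3 -0.937 0 0 0 1;-0.046 -0.3 -0.937 0 0 0 1;-0.046 -0.3 -0.937 0 0 0 1;-0.046 -0.3 -0.937 0 0 0 1;-0.046 -0.3 -0.937 0 0 0 1;-0.046 -0.16 -0.937 0 0 0 1;-0.046 -0.06 -0.937 0 0 0 1;-0.046 -0.02 -0.937 0 0 0 1;-0.046 -0.02 -0.937 0 0 0 1;-0.046 -0.02 -0.937 0 0 0 1"
}}

```text
clock: 13.05
tool_pos: [540.4, -382.3, 21.9]
tcp_rot: [-90.0, 0.1, 5.0]
ft_force: [0.9, -0.1, -0.1]
width: 24.2
```

Run:
```python
from h import *
o=manip.get_obs();print(o['clock'],o['tool_pos'],o['width'],o['ft_force'],o['tcp_rot'],o['effort'].round(1))
snap('wrist','w11')
cmd([540,-383,19],5)
```

```text
13.05 [ 540.37817164 -382.27767327   21.9047773 ] 24.1798119386916 [ 0.89192675 -0.07360469 -0.05536996] [-90.00508097   0.10061964   5.01898505] [-1.000e-01 -1.007e+02  4.420e+01 -1.000e-01 -0.000e+00  0.000e+00]
dist 3 ang 0.1 rows>=1
-0.0017 0.0103 -0.0015 0.0004 0.0003 -0.0018
```

View pics/w11.png

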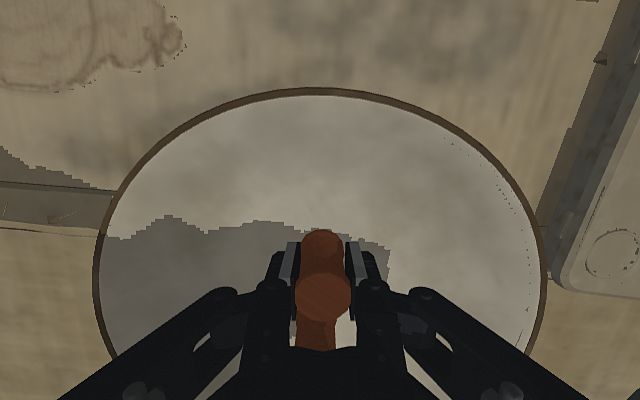

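Emit:
{"method": "send_rows", "body": {
  "targets": "0 0.01 0 0 0 0 1;0 0.012 0 0 0 0 1;0 0.012 0 0 0 0 0.45;0 0.012 0 0 0 0 0.45;0 0.012 0 0 0 0 0.45;0 0.012 0 0 0 0 0.45;0 -0.14 0 0 0 0 0.45;0 -0.3 0 0 0 0 0.45;0 -0.5 0 0 0 0 0.45;0 -0.6 0 0 0 0 0;0 -0.6 0 0 0 0 0;0 -0.6 0 0 0 0 0"
}}

```text
clock: 14.3
tool_pos: [541.2, -382.7, 202.9]
tcp_rot: [-90.1, 0.0, 5.0]
ft_force: [0.5, -0.2, -0.8]
width: 85.2
```

Run:
```python
from h import *
o=manip.get_obs();print(o['clock'],o['tool_pos'],o['width'],o['ft_force'],o['tcp_rot'])
snap('wrist','w12')
cmd([470,-95,200],5);cmd([480,150,240],40)
```

```text
14.3 [ 541.16230775 -382.71181014  202.89297217] 85.2423917958677 [ 0.47255979 -0.2442373  -0.79453176] [-9.00843172e+01  2.43974061e-03  5.00895564e+00]
dist 296 ang 0.1 rows>=6
-0.1508 0.0054 0.9748 0.0001 0.0002 -0.0023
dist 537 ang 35.0 rows>=11
-0.0465 -0.1282 1.7854 -0.0006 -0.7775 -0.0023
```

View pics/w12.png

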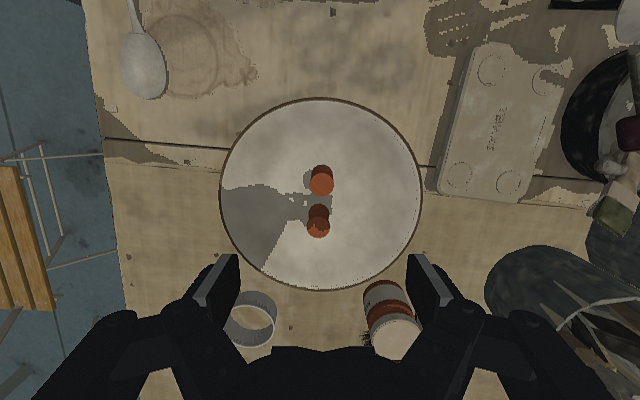

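Both posts stand upright in the dish at pixels (321,182) and (318,225). Now the press, from above.

Emit:
{"method": "send_rows", "body": {
  "targets": "-0.15 0 0.97 0 0 0 0;-0.15 0 0.97 0 0 0 0;-0.15 0 0.97 0 0 0 0;-0.15 0 0.97 0 0 0 0;-0.15 0 0.97 0 0 0 0;-0.15 0 0.97 0 0 0 0;-0.15 0 0.97 0 0 0 0;-0.15 0 0.97 0 0 0 0;-0.15 0 0.97 0 0 0 0"
}}

```text
clock: 15.25
tool_pos: [470.2, -96.9, 200.9]
tcp_rot: [-90.0, 0.2, 5.0]
ft_force: [0.4, -0.2, 0.2]
width: 85.4
```

Run:
```python
from h import *
o=manip.get_obs();print(o['clock'],o['tool_pos'],o['width'],o['ft_force'],o['tcp_rot'])
snap('wrist','w13')
crop('w13',270,60,470,210,4,'w13c')
```

```text
15.25 [470.19425404 -96.91048433 200.90863957] 85.37429077947081 [ 0.36460821 -0.23850031  0.16876736] [-89.99240157   0.16913969   4.98578658]
```

View pics/w13.png

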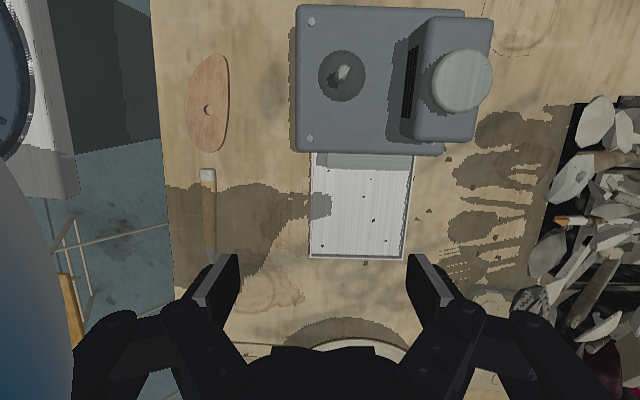

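View pics/w13c.png

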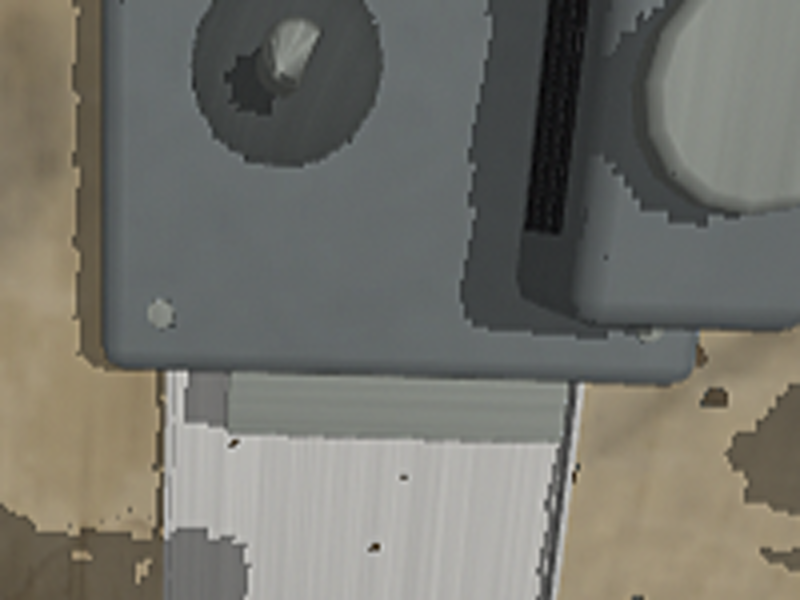

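Run:
```python
from h import *
s=load('w13'); print(onz(s,(270+288/4,60+65/4),59),onz(s,(270+297/4,60+40/4),89))
cmd([472,-78,120],5)
```

```text
[478.22048611   8.29747614  59.        ] [477.98641781  10.38745778  89.        ]
dist 83 ang 0.2 rows>=2
0.0119 0.2699 0.0632 -0.0001 -0.0011 -0.0036
```

Emit:
{"method": "send_rows", "body": {
  "targets": "0.012 0.26 0.063 0 0 0 0.43;0.012 0.26 0.063 0 0 0 0.43;0.012 0.26 0.063 0 0 0 0.43;0.012 0.26 0.063 0 0 0 0.43;0.012 0.26 0.063 0 0 0 0.43"
}}

```text
clock: 15.8
tool_pos: [473.1, -78.9, 124.6]
tcp_rot: [-90.0, 0.0, 4.9]
ft_force: [-0.4, -0.3, 0.5]
width: 48.6
```

Run:
```python
from h import *
o=manip.get_obs();print(o['clock'],o['tool_pos'],o['width'],o['ft_force'],o['tcp_rot'])
snap('wrist','w14');s=load('w14')
print(proj(s,[[478,9,59],[478,9,89]]))
u,v=proj(s,[[478,9,75]])[0].astype(int); print(u,v)
crop('w14',u-65,max(v-50,0),u+65,max(v-50,0)+100,6,'w14c')
```

```text
15.8 [473.10122475 -78.89205267 124.59045133] 48.647406422363154 [-0.35576813 -0.32451877  0.51552421] [-9.00271330e+01  4.76656814e-02  4.90294898e+00]
[[341.09295015  92.87657901]
 [344.20500711  90.94463253]]
342 91
```

View pics/w14c.png

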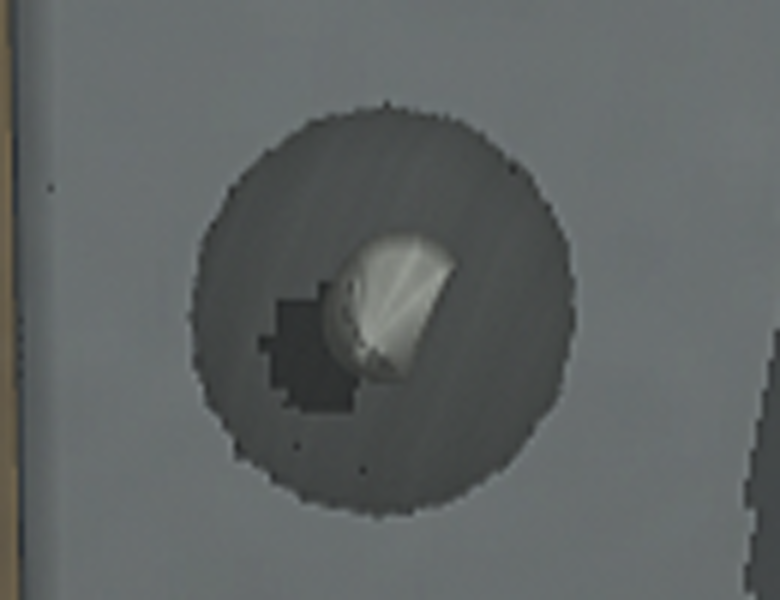

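The close view shows the collar centred at crop (382,309) and the shaft's flat edge from (455,265) to (408,378), facing lower right. Computing the axis and angle.

Run:
```python
from h import *
s=load('w14'); f=lambda x,y:(277+x/6-0.4,41+y/6-0.4)
g=cv2.cvtColor(s['frame'],cv2.COLOR_RGB2GRAY)
h=g.copy(); 
m=((g<92)).astype(np.uint8); k=np.zeros_like(m); k[50:130,300:380]=m[50:130,300:380]
k=cv2.morphologyEx(k,cv2.MORPH_CLOSE,np.ones((3,3),np.uint8))
c=max(cv2.findContours(k,cv2.RETR_EXTERNAL,cv2.CHAIN_APPROX_NONE)[0],key=cv2.contourArea)
e=cv2.fitEllipse(c); print('collar ell',e)
cc=onz(s,e[0],59); print('collar centre',cc, 'width',np.linalg.norm(onz(s,(e[0][0]+e[1][0]/2,e[0][1]),59)-cc)*2)
# bright shaft
m=((g>112)).astype(np.uint8); k=np.zeros_like(m); k[75:108,325:358]=m[75:108,325:358]
c=max(cv2.findContours(k,cv2.RETR_EXTERNAL,cv2.CHAIN_APPROX_NONE)[0],key=cv2.contourArea); print('shaft area',cv2.contourArea(c),cv2.boundingRect(c))
for z in (86,89):
    a=onz(s,f(455,265),z);b=onz(s,f(408,378),z); d=a-b; n=np.array([d[1],-d[0]]); 
    print(z,a.round(1),b.round(1),'chord',np.linalg.norm(d).round(1),'flat normal deg',np.degrees(np.arctan2(n[1],n[0])).round(1), 'axis from chord',((a+b)/2)[:2]-3.5*n/np.linalg.norm(n))
# housing edge yaw
```

```text
collar ell ((340.2780456542969, 92.46765899658203), (63.338863372802734, 67.45237731933594), 10.486316680908203)
collar centre [477.42382204   9.21079615  59.        ] width 42.79943682086768
shaft area 166.0 (336, 81, 16, 19)
86 [482.6  12.9  86. ] [479.2   2.1  86. ] chord 11.3 flat normal deg -17.6 axis from chord [477.57023552   8.58396901]
89 [482.3  12.7  89. ] [479.    2.1  89. ] chord 11.1 flat normal deg -17.6 axis from chord [477.32922403   8.47074277]
```

Run:
```python
from h import *
s=load('w14'); g=cv2.cvtColor(s['frame'],cv2.COLOR_RGB2GRAY).astype(float)
P=[]
for v in range(85,105):
    row=g[v,335:362]; j=np.argmin(np.diff(row)); 
    bgd=row[-5:].mean(); br=row[max(j-3,0):j].max(); th=(bgd+br)/2
    for i in range(j-2 if j>2 else 0,len(row)-1):
        if row[i]>=th>row[i+1]: u=335+i+(row[i]-th)/(row[i]-row[i+1]); P.append((u,v)); break
P=np.array(P); print(P.round(1).tolist())
for z in (87,):
    W=np.array([onz(s,p,z)[:2] for p in P]); 
    for sl in (slice(1,17),slice(3,16),slice(4,14)):
        l=cv2.fitLine(W[sl].astype(np.float32),cv2.DIST_HUBER,0,.01,.01).ravel(); d=l[:2]*np.sign(l[1]); n=np.array([d[1],-d[0]]); print(np.degrees(np.arctan2(n[1],n[0])), 'dist of collar axis', (l[2:]-[477.4,9.0])@n)
```

```text
[[351.7, 85.0], [351.2, 86.0], [350.6, 87.0], [350.2, 88.0], [349.5, 89.0], [349.1, 90.0], [348.5, 91.0], [348.3, 92.0], [347.6, 93.0], [347.4, 94.0], [346.8, 95.0], [346.4, 96.0], [346.0, 97.0], [345.3, 98.0], [338.8, 99.0], [338.5, 100.0], [337.9, 101.0], [344.5, 102.0], [344.5, 103.0]]
-20.457846 dist of collar axis 3.0390441875364544
-20.116257 dist of collar axis 3.0282354800653466
-19.70628 dist of collar axis 3.0251832659058877
```

Run:
```python
from h import *
a=load('scene0');b=load('side0');w=load('w1')
print('drive cap top',tri(a,(334,196),b,(338,175)))
print('jar lid',tri(a,(463,229),w,(497,232)))
print('wheel left edge scene',tri(a,(369,265),w,(455,287)), onz(w,(455,287),90))
for uv in [(470,275),(452,285)]: print(onz(w,uv,85))
cmd([500,130,250],50)
cmd([520,290,200],130)
cmd([473,-79,250],5)
```

```text
drive cap top (array([559.32798925,   5.9683199 , 118.61176958]), np.float64(6.776544997320654))
jar lid (array([628.41833998, 309.5645176 ,  78.54955874]), np.float64(0.14345775173898975))
wheel left edge scene (array([708.76275502, 151.43590718,  20.02019359]), np.float64(114.3892842755214)) [649.35995176 216.67075748  90.        ]
[652.55590433 243.23857227  85.        ]
[647.96130519 215.06249343  85.        ]
dist 245 ang 45.1 rows>=6
0.1484 -0.4184 0.6857 0.0005 -1.0021 -0.0009
dist 379 ang 125.1 rows>=15
0.2605 -0.2521 1.2115 -0.0002 -2.7799 -0.0012
dist 125 ang 0.1 rows>=3
-0.0008 -0.4179 -0.0007 0.0007 -0.0021 -0.0006
```

Emit:
{"method": "send_rows", "body": {
  "targets": "0 -0.15 0 0 0 0 0.43;0 -0.3 0 0 0 0 0.43;0.148 -0.418 0.68 0 -1 0 0.43;0.148 -0.418 0.68 0 -1 0 0.43;0.148 -0.418 0.68 0 -1 0 0.43;0.148 -0.418 0.68 0 -1 0 0.43;0.148 -0.418 0.68 0 -1 0 0.43;0.148 -0.418 0.68 0 -1 0 0.43;0.148 -0.418 0.68 0 -1 0 0.43"
}}

```text
clock: 16.75
tool_pos: [500.5, 128.7, 251.1]
tcp_rot: [-90.1, -0.0, 50.0]
ft_force: [0.5, 0.1, -1.1]
width: 48.6
```

Run:
```python
from h import *
cmd([520,290,200],95)
```

```text
dist 170 ang 45.0 rows>=6
0.4536 0.1702 0.2962 0.0018 -1.0005 0.0002
```

Emit:
{"method": "send_rows", "body": {
  "targets": "0.45 0.17 0.3 0 -1 0 0.3;0.45 0.17 0.3 0 -1 0 0.3;0.45 0.17 0.3 0 -1 0 0.3;0.45 0.17 0.3 0 -1 0 0.3;0.45 0.17 0.3 0 -1 0 0.3;0.45 0.17 0.3 0 -1 0 0.3"
}}

```text
clock: 17.35
tool_pos: [518.7, 290.1, 200.4]
tcp_rot: [-90.1, 0.0, 95.2]
ft_force: [-0.1, -0.2, 0.7]
width: 59.9
```

Run:
```python
from h import *
cmd([536,302,160],130)
```

```text
dist 46 ang 34.8 rows>=5
0.0345 0.1347 -0.0607 0.0018 -0.7729 -0.0010
```

Emit:
{"method": "send_rows", "body": {
  "targets": "0.034 0.13 -0.06 0 -0.77 0 0.3;0.034 0.13 -0.06 0 -0.77 0 0.3;0.034 0.13 -0.06 0 -0.77 0 0.3;0.034 0.13 -0.06 0 -0.77 0 0.3;0.034 0.13 -0.06 0 -0.77 0 0.3;0.034 0.13 -0.06 0 -0.77 0 0.3"
}}

```text
clock: 17.95
tool_pos: [536.2, 301.4, 162.0]
tcp_rot: [-90.1, 0.1, 129.5]
ft_force: [-0.1, -0.2, -1.6]
width: 59.4
```

Run:
```python
from h import *
o=manip.get_obs();print(o['clock'],o['tool_pos'],o['width'],o['ft_force'],o['tcp_rot'])
snap('wrist','w15');s=load('w15');print(proj(s,[[495,270,0],[495,270,42]]))
```

```text
17.95 [536.23855676 301.4091199  161.98113384] 59.438224683503236 [-0.10878739 -0.16060629 -1.56499664] [-9.01061797e+01  7.86393846e-02  1.29536224e+02]
[[324.64737279 132.8985611 ]
 [324.89713603 137.33795924]]
```

View pics/w15.png

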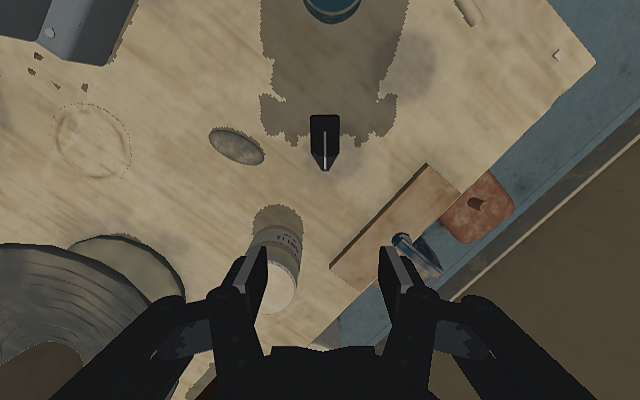

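Run:
```python
from h import *
crop('w15',275,95,375,185,8,'w15c')
s=load('w15'); g=cv2.cvtColor(s['frame'],cv2.COLOR_RGB2GRAY)
m=(g<40).astype(np.uint8); k=np.zeros_like(m);k[105:185,290:360]=m[105:185,290:360]; k=cv2.morphologyEx(k,cv2.MORPH_CLOSE,np.ones((5,5)))
c=max(cv2.findContours(k,cv2.RETR_EXTERNAL,cv2.CHAIN_APPROX_NONE)[0],key=cv2.contourArea); print(cv2.boundingRect(c),cv2.contourArea(c))
for v in range(112,176,4):
    xs=np.where(k[v])[0]; print(v,xs.min() if len(xs) else None,xs.max() if len(xs) else None, g[v,310:340:3] if v>140 else '')
```

```text
(310, 115, 30, 56) 1317.0
112 None None 
116 311 338 
120 310 339 
124 310 339 
128 310 339 
132 310 338 
136 311 338 
140 311 338 
144 311 338 [64 21 21 23 18 98 24 23 22 21]
148 311 338 [96 22 24 24 18 97 22 23 22 21]
152 311 338 [124  27  20  25  20  95  21  23  22  20]
156 314 336 [112  41  37  39  36  89  23  27  40 111]
160 316 333 [113 118  27  37  35 159  36  36  55 120]
164 319 331 [112 115 122  32  33 159  36  26 122 119]
168 321 329 [114 115 119 131  32 150  32 120 116 118]
172 None None [118 119 110 112 123 126 128 118 116 109]
```

View pics/w15c.png

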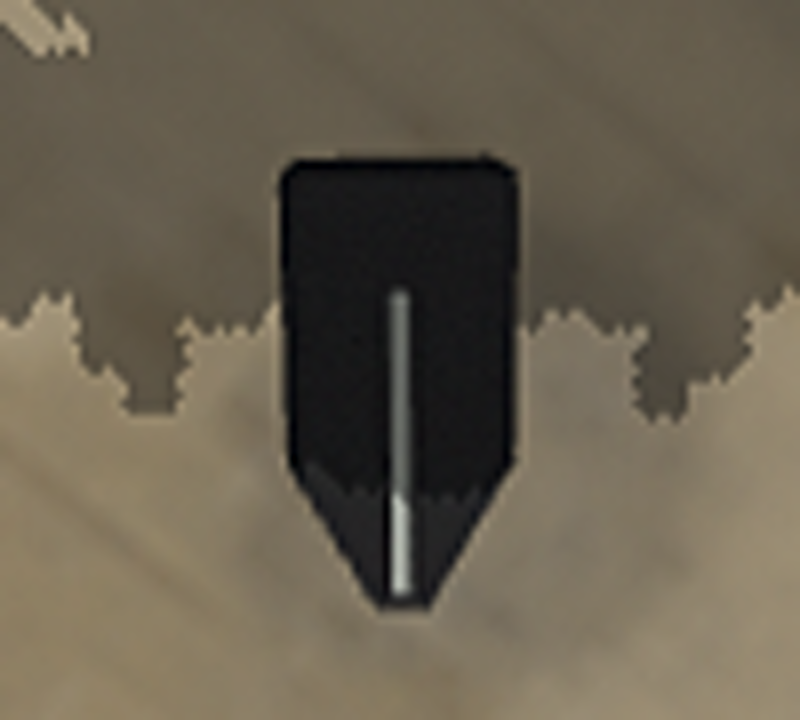

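Run:
```python
from h import *
s=load('w15'); f=lambda x,y:(275+x/8-0.44,95+y/8-0.44)
a=onz(s,f(400,290),43);b=onz(s,f(401,597),43); d=b-a; ang=np.degrees(np.arctan2(d[1],d[0])); u=d[:2]/np.linalg.norm(d[:2])
tip=onz(s,f(404,609),42); print('nose',ang,'rib',a,b,'tip',tip,'origin from tip',tip[:2]-29*u)
p=onz(s,f(288,462),42);q=onz(s,f(517,460),42); print('shoulder width',np.linalg.norm(p-q),((p+q)/2)[:2]-12*u)
l=onz(s,f(283,300),42);r=onz(s,f(517,300),42);print(np.linalg.norm(l-r))
w=load('w1'); 
o,t,rr=pose(); print('tool yaw',o['tcp_rot'][2])
O=(tip[:2]-29*u+((p+q)/2)[:2]-12*u)/2; print(O); yaw=ang+90
cmd([*O,70],yaw);cmd([*O,8],yaw)
```

```text
nose 39.88910909153151 rib [490.75191527 266.07596358  43.        ] [517.20672114 288.18707187  43.        ] tip [518.23554301 289.49924322  42.        ] origin from tip [495.98421809 270.90143315]
shoulder width 25.947248011877303 [495.98981187 270.74320884]
25.95174267467978
tool yaw 129.55147964915452
[495.98701498 270.822321  ]
dist 105 ang 0.4 rows>=3
0.0068 0.3060 0.1688 0.0022 -0.0075 -0.0017
dist 162 ang 0.4 rows>=4
0.0071 0.5126 0.1692 0.0022 -0.0075 -0.0017
```

Emit:
{"method": "send_rows", "body": {
  "targets": "0.007 0.3 0.169 0 -0.0075 0 0.3;0.007 0.3 0.169 0 -0.0075 0 0.3;0.007 0.3 0.169 0 -0.0075 0 0.3;0.007 0.4 0.169 0 -0.0075 0 0.3;0.007 0.48 0.169 0 -0.0075 0 0.3;0.007 0.505 0.169 0 -0.0075 0 0.3;0.007 0.505 0.169 0 -0.0075 0 0.3",
  "force": 60
}}

```text
clock: 18.7
tool_pos: [496.1, 270.8, 10.3]
tcp_rot: [-90.0, 0.1, 129.8]
ft_force: [-0.0, 0.1, 0.2]
width: 59.9
```

Run:
```python
from h import *
o=manip.get_obs();print(o['clock'],o['tool_pos'],o['width'],o['ft_force'],o['tcp_rot'])
snap('wrist','w16')
cmd([496,270.8,9],129.9)
```

```text
18.7 [496.0806787  270.80500073  10.25648302] 59.91364066731593 [-0.00089017  0.12043248  0.1731459 ] [-9.00421481e+01  6.40320383e-02  1.29781966e+02]
dist 2 ang 0.2 rows>=1
0.0006 0.0072 0.0023 0.0028 -0.0021 -0.0018
```

View pics/w16.png

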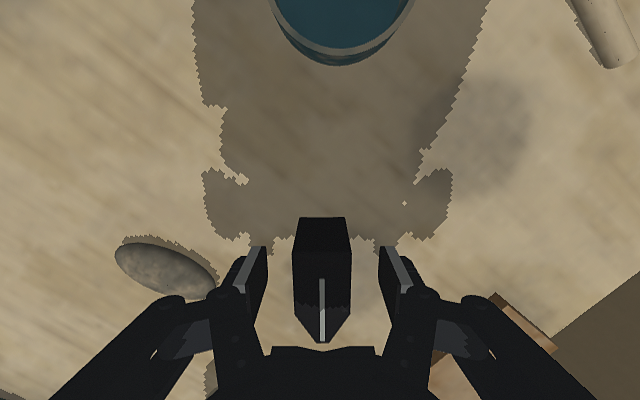

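The knob sits centred between the jaws with its nose down the image; the pebble and cup are clear. Close and lift.

Emit:
{"method": "send_rows", "body": {
  "targets": "0 0 0 0 0 0 1;0 0 0 0 0 0 1;0 0 0 0 0 0 1;0 0 0 0 0 0 1;0 0 0 0 0 0 1;0 0 0 0 0 0 1",
  "force": 60
}}

```text
clock: 19.35
tool_pos: [497.4, 271.6, 12.5]
tcp_rot: [-90.2, 0.1, 129.8]
ft_force: [-0.1, -1.0, 8.2]
width: 25.0
```

Run:
```python
from h import *
o=manip.get_obs();print(o['clock'],o['tool_pos'],o['width'],o['ft_force'],o['tcp_rot'])
np.save('grasp.npy',np.r_[o['tool_pos'],o['tcp_rot']])
cmd([496,271,150],129.9); cmd([487,140,170],100)
```

```text
19.35 [497.42793333 271.58256247  12.47147279] 25.004110745833394 [-0.1202004  -0.99104627  8.18970777] [-9.02430427e+01  1.00644821e-01  1.29796949e+02]
dist 138 ang 0.3 rows>=3
0.0007 -0.4584 0.0030 0.0054 -0.0023 -0.0022
dist 206 ang 29.8 rows>=5
-0.3157 -0.5258 0.3052 0.0059 0.6622 -0.0008
```

Emit:
{"method": "send_rows", "body": {
  "targets": "0 -0.15 0 0 0 0 1;0 -0.3 0 0 0 0 1;0 -0.45 0 0 0 0 1;-0.316 -0.526 0.305 0.006 0.66 0 1;-0.316 -0.526 0.305 0.006 0.66 0 1;-0.316 -0.526 0.305 0.006 0.66 0 1;-0.316 -0.526 0.305 0.006 0.66 0 1;-0.316 -0.526 0.305 0.006 0.66 0 1;-0.316 -0.526 0.305 0.006 0.66 0 1"
}}

```text
clock: 20.25
tool_pos: [487.2, 140.3, 170.3]
tcp_rot: [-90.0, 0.0, 100.2]
ft_force: [0.8, 0.6, -1.1]
width: 25.4
```

Run:
```python
from h import *
o=manip.get_obs();print(o['clock'],o['tool_pos'],o['width'],o['ft_force'],o['tcp_rot'])
snap('wrist','w17')
cmd([477.4,9,170],70)
```

```text
20.25 [487.24505697 140.27940193 170.3318778 ] 25.425147589437692 [ 0.75512167  0.62435699 -1.07255453] [-9.00328991e+01  2.60257776e-02  1.00239824e+02]
dist 132 ang 30.3 rows>=4
-0.4255 0.0006 0.1100 0.0004 0.6724 -0.0006
```

View pics/w17.png

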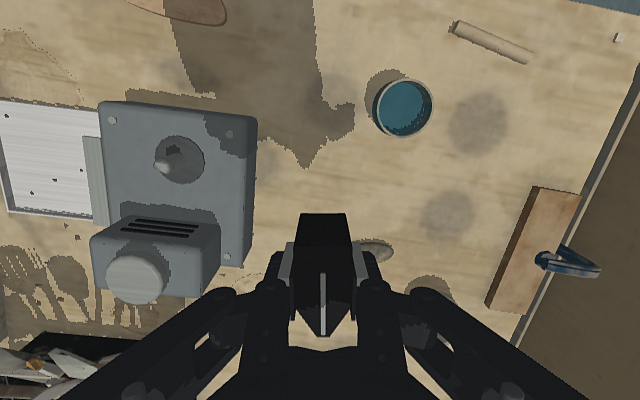

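Run:
```python
from h import *
crop('w17',280,200,370,345,5.5,'w17c'); crop('w17',90,95,260,275,4,'w17d')
```

```text
(no output)
```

View pics/w17c.png

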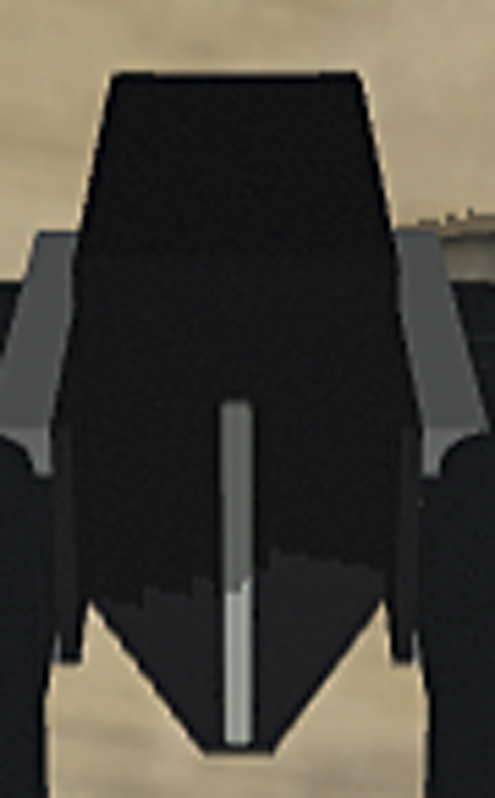

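View pics/w17d.png

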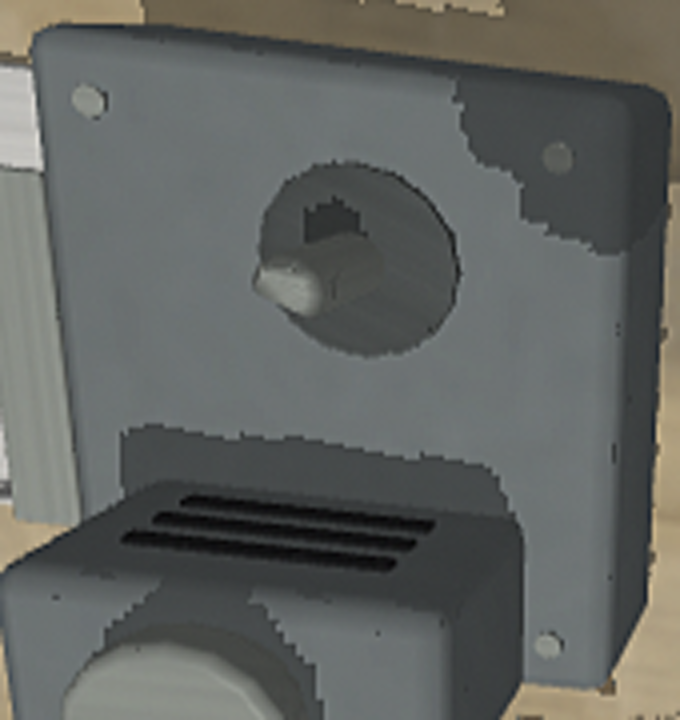

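Run:
```python
from h import *
s=load('w17'); f=lambda x,y:(280+x/5.5-0.4,200+y/5.5-0.4)
o,t,r=pose(); zt=t[2]-12.47+42
a=onz(s,f(236,402),zt+1);b=onz(s,f(239,743),zt+1); d=(b-a)[:2]; ang=np.degrees(np.arctan2(d[1],d[0])); 
tip=onz(s,f(240,753),zt); sh1=onz(s,f(90,600),zt); sh2=onz(s,f(385,600),zt); print('w',np.linalg.norm(sh1-sh2))
u=np.array([np.cos(np.radians(ang)),np.sin(np.radians(ang))])
for O in (tip[:2]-29*u,((sh1+sh2)/2)[:2]-12*u): print('knob org',O,'rel tool',r.inv().apply(np.r_[O,t[2]]-t))
print('nose',ang,'tool yaw',o['tcp_rot'][2],'expected nose',o['tcp_rot'][2]-90)
print('collar',onz(s,(90+359/4-.4,95+258/4-.4),59))
```

```text
w 25.25656562102734
knob org [486.05604571 140.32342365] rel tool [ 3.07602061e-02 -2.31549726e-04  1.08879600e+00]
knob org [486.75409881 140.35052414] rel tool [-6.69014368e-02 -4.25173167e-05  3.97077318e-01]
nose 10.715115767129099 tool yaw 100.2595753071032 expected nose 10.259575307103205
collar [476.37911346   9.69386027  59.        ]
```

Run:
```python
from h import *
cmd([500.7,0.5,150],70)
```

```text
dist 142 ang 30.3 rows>=4
-0.4672 0.0673 0.0386 0.0004 0.6724 -0.0006
```

Emit:
{"method": "send_rows", "body": {
  "targets": "-0.467 0.067 0.038 0 0.672 0 1;-0.467 0.067 0.038 0 0.672 0 1;-0.467 0.067 0.038 0 0.672 0 1;-0.467 0.067 0.038 0 0.672 0 1;-0.467 0.067 0.038 0 0.672 0 1;-0.467 0.067 0.038 0 0.672 0 1;-0.467 0.067 0.038 0 0.672 0 1"
}}

```text
clock: 21.0
tool_pos: [501.0, 1.6, 150.2]
tcp_rot: [-90.0, 0.0, 70.3]
ft_force: [0.5, 0.4, 0.0]
width: 25.2
```

Run:
```python
from h import *
o=manip.get_obs();print(o['clock'],o['tool_pos'],o['width'],o['ft_force'],o['tcp_rot'])
snap('wrist','w18');snap('side','si18');s=load('w18'); print(proj(s,[[477.2,9.1,59],[477.2,9.1,89]]))
crop('w18',255,90,395,230,5,'w18c')
```

```text
21.0 [500.9768157    1.60740245 150.17619148] 25.248733186581248 [0.47720864 0.43694426 0.01518433] [-9.00287017e+01  1.35357910e-02  7.02604003e+01]
[[321.38979067 174.34028381]
 [321.20390735 183.78457931]]
```

View pics/w18.png

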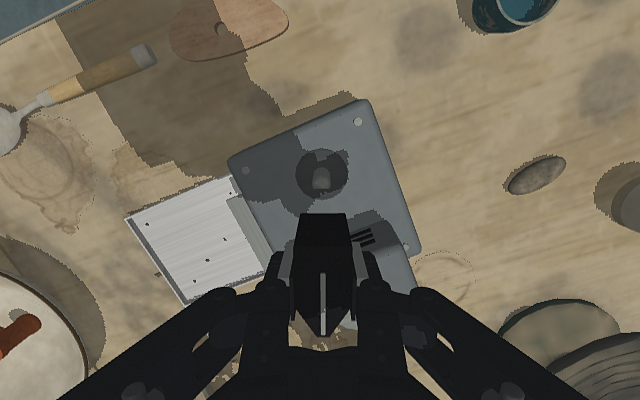

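View pics/w18c.png

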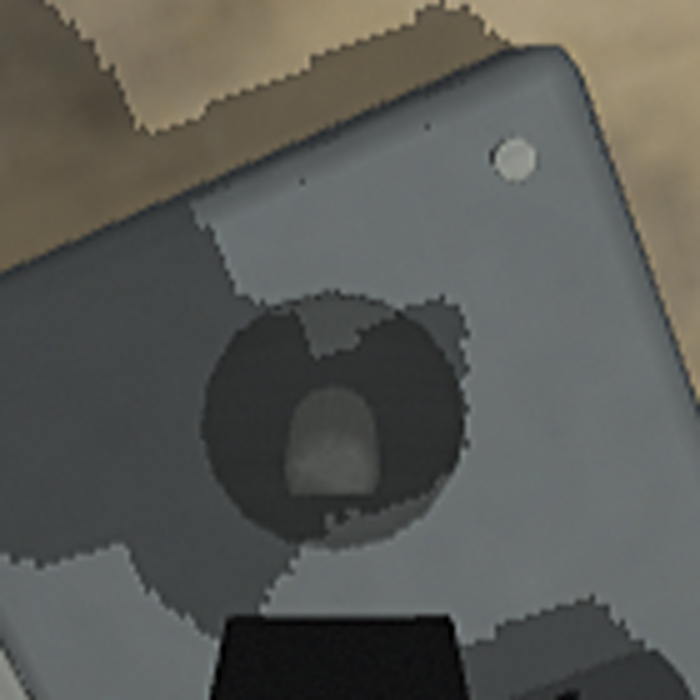

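Run:
```python
from h import *
s=load('w18'); f=lambda x,y:(255+x/5-0.4,90+y/5-0.4); o,t,r=pose()
c=onz(s,f(334.5,419.5),59); print('collar',c)
l=onz(s,f(287,494),87.5);q=onz(s,f(381,493.5),87.5); m=(l+q)/2; n=np.array([np.sin(np.radians(70.26)),-np.cos(np.radians(70.26))])
d=q-l; print('chord',np.linalg.norm(d),'edge ang',np.degrees(np.arctan2(d[1],d[0])),'axis from flat',m[:2]-3.5*n)
# knob in hand, same image
crop('w18',280,200,370,345,5.5,'w18k')
```

```text
collar [476.56200534   9.42608749  59.        ]
chord 13.869905713110436 edge ang 70.6290069725853 axis from flat [477.60922038   9.09504627]
```

View pics/w18k.png

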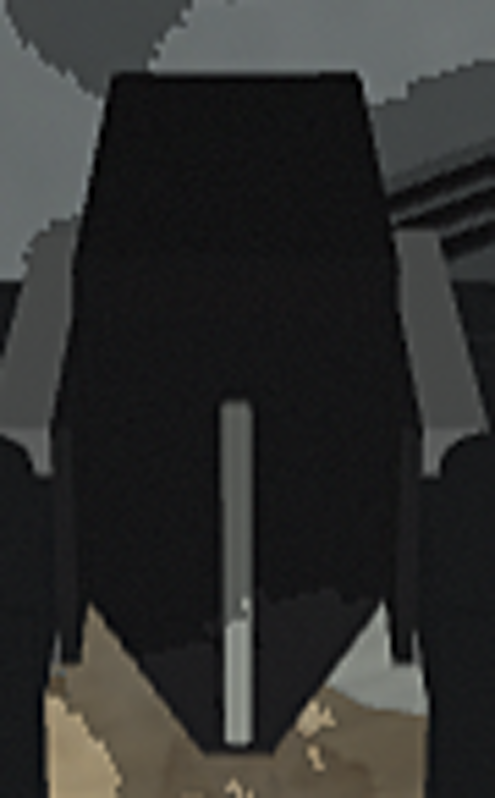

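View pics/si18.png

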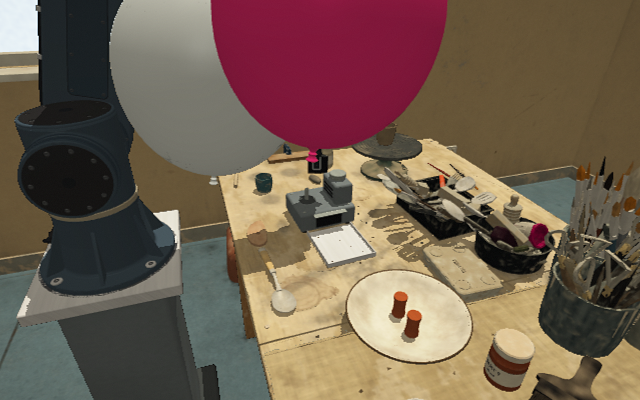

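Run:
```python
from h import *
cmd([478,8.9,108],70.2)
```

```text
dist 49 ang 0.0 rows>=1
-0.0024 0.1406 0.0804 0.0007 -0.0002 -0.0004
```

Emit:
{"method": "send_rows", "body": {
  "targets": "-0.0024 0 0.0804 0 0 0 1;-0.0024 0 0.0804 0 0 0 1;-0.0024 0.08 0.0804 0 0 0 1;-0.0024 0.14 0.0804 0 0 0 1;-0.0024 0.14 0.0804 0 0 0 1;-0.0024 0.14 0.0804 0 0 0 1"
}}

```text
clock: 21.7
tool_pos: [478.2, 9.1, 108.6]
tcp_rot: [-90.0, 0.0, 70.2]
ft_force: [-0.3, -0.2, -0.8]
width: 25.5
```

Run:
```python
from h import *
o=manip.get_obs();print(o['clock'],o['tool_pos'],o['width'],o['ft_force'],o['tcp_rot'])
cmd([478,8.9,100],70.2);cmd([478,8.9,92],70.2)
snap('side','si19'); crop('si19',270,140,390,230,6,'si19c')
```

```text
21.7 [478.21793881   9.09757589 108.64346956] 25.500150059724643 [-0.33732736 -0.20782124 -0.76531832] [-9.00263331e+01  1.96072978e-02  7.02408082e+01]
dist 9 ang 0.1 rows>=1
-0.0009 0.0288 0.0005 0.0006 0.0009 -0.0004
dist 17 ang 0.1 rows>=1
-0.0008 0.0555 0.0005 0.0006 0.0009 -0.0004
```

View pics/si19c.png

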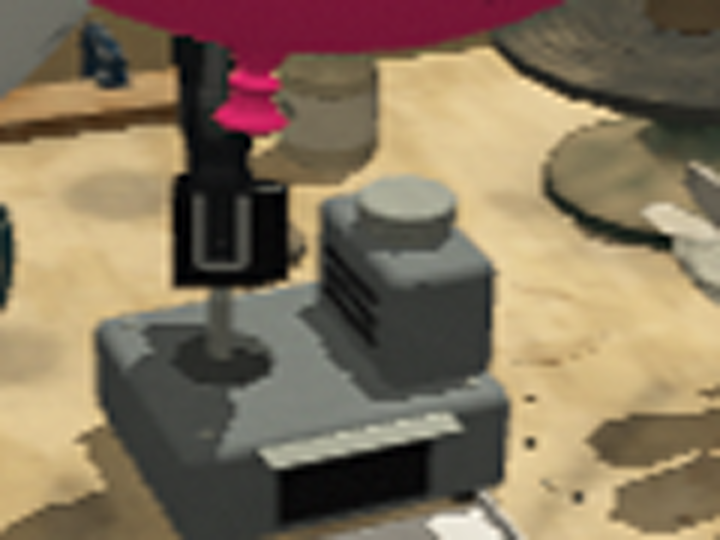

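The side view shows the knob centred just over the shaft. Slow descent, watching force.

Emit:
{"method": "send_rows", "body": {
  "targets": "-0.0005 0.01 0 0 0 0 1;-0.0005 0.02 0 0 0 0 1;-0.0005 0.028 0 0 0 0 1;-0.0005 0.028 0 0 0 0 1"
}}

```text
clock: 22.15
tool_pos: [478.4, 8.9, 100.4]
tcp_rot: [-90.1, 0.0, 70.2]
ft_force: [-0.3, 0.4, -0.5]
width: 25.4
```

Emit:
{"method": "send_rows", "body": {
  "targets": "0 0.007 0 0 0 0 1;0 0.014 0 0 0 0 1;0 0.014 0 0 0 0 1"
}}

```text
clock: 22.45
tool_pos: [478.5, 8.8, 96.0]
tcp_rot: [-90.1, 0.0, 70.2]
ft_force: [1.6, -0.6, -1.3]
width: 25.2
```

Emit:
{"method": "send_rows", "body": {
  "targets": "-0.001 0.008 0 0 0 0 1;-0.001 0.016 0 0 0 0 1;-0.001 0.016 0 0 0 0 1"
}}

```text
clock: 22.75
tool_pos: [478.4, 8.5, 90.9]
tcp_rot: [-90.1, 0.0, 70.2]
ft_force: [2.4, -1.2, -1.9]
width: 25.3
```

Emit:
{"method": "send_rows", "body": {
  "targets": "0 0.008 0 0 0 0 1;0 0.016 0 0 0 0 1;0 0.016 0 0 0 0 1"
}}

```text
clock: 23.05
tool_pos: [478.5, 8.5, 85.8]
tcp_rot: [-90.1, 0.0, 70.2]
ft_force: [2.5, -0.3, -1.6]
width: 25.3
```

Run:
```python
from h import *
o=manip.get_obs();print(o['clock'],o['tool_pos'],o['width'],o['ft_force'],o['ft_torque'],o['tcp_rot'])
snap('side','si20'); crop('si20',270,140,390,230,6,'si20c')
```

```text
23.05 [478.4602365    8.47264112  85.84390588] 25.265965338501758 [ 2.45140981 -0.27134025 -1.63789227] [-0.15831975 -0.4592991   0.00502444] [-9.00649790e+01  2.17456397e-02  7.02247288e+01]
```

View pics/si20c.png

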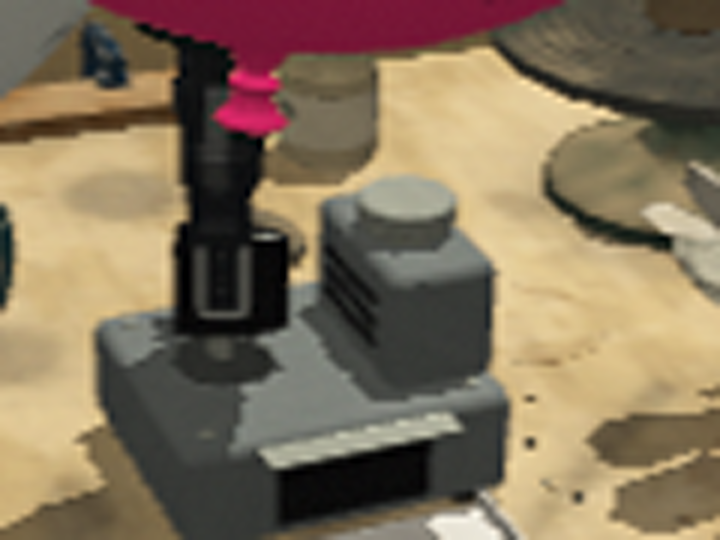

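Emit:
{"method": "send_rows", "body": {
  "targets": "0 0.007 -0.002 0 0 0 1;0 0.014 -0.002 0 0 0 1;0 0.014 -0.002 0 0 0 1"
}}

```text
clock: 23.4
tool_pos: [478.9, 8.3, 81.5]
tcp_rot: [-90.0, 0.0, 70.2]
ft_force: [-0.1, 1.4, -0.7]
width: 25.4
```

Emit:
{"method": "send_rows", "body": {
  "targets": "0 0.007 0 0 0 0 1;0 0.012 0 0 0 0 1;0 0.012 0 0 0 0 1"
}}

```text
clock: 23.7
tool_pos: [478.9, 8.3, 77.9]
tcp_rot: [-90.0, 0.0, 70.2]
ft_force: [-0.8, -0.5, 3.8]
width: 25.3
```

Emit:
{"method": "send_rows", "body": {
  "targets": "0 0.007 0 0 0 0 1;0 0.012 0 0 0 0 1;0 0.012 0 0 0 0 1"
}}

```text
clock: 24.0
tool_pos: [478.9, 8.3, 74.2]
tcp_rot: [-90.1, 0.0, 70.2]
ft_force: [-1.6, -0.4, 5.4]
width: 25.0
```

Emit:
{"method": "send_rows", "body": {
  "targets": "0 0.005 0 0 0 0 1;0 0.01 0 0 0 0 1;0 0.01 0 0 0 0 1"
}}

```text
clock: 24.3
tool_pos: [479.2, 8.3, 72.8]
tcp_rot: [-90.1, -0.0, 70.2]
ft_force: [-12.5, -0.2, 39.2]
width: 24.9
```

Emit:
{"method": "send_rows", "body": {
  "targets": "0 0.004 0 0 0 0 1;0 0.008 0 0 0 0 1;0 0.008 0 0 0 0 1"
}}

```text
clock: 24.6
tool_pos: [479.4, 8.3, 72.5]
tcp_rot: [-90.2, -0.0, 70.2]
ft_force: [-18.3, -0.1, 52.7]
width: 25.0
```

Emit:
{"method": "send_rows", "body": {
  "targets": "0 0 0 0 0 0 1;0 0 0 0 0 0 1;0 0 0 0 0 0 1"
}}

```text
clock: 24.9
tool_pos: [479.3, 8.3, 73.1]
tcp_rot: [-90.2, -0.1, 70.2]
ft_force: [-7.0, -0.2, 19.3]
width: 25.3
```

Run:
```python
from h import *
o=manip.get_obs();print(o['clock'],o['tool_pos'],o['width'],o['ft_force'],o['ft_torque'],o['tcp_rot'])
```

```text
24.9 [479.28557959   8.31401963  73.135461  ] 25.29970110383713 [-6.98235967 -0.18029972 19.32570491] [-0.04142922  1.51626003  0.0230288 ] [-9.02404701e+01 -5.13700156e-02  7.02293112e+01]
```

Emit:
{"method": "send_rows", "body": {
  "targets": "0 0.001 0.002 0 0 0 1;0 0.001 0.002 0 0 0 1;0 0.001 0.002 0 0 0 1"
}}

```text
clock: 25.2
tool_pos: [479.1, 8.3, 73.3]
tcp_rot: [-90.3, -0.1, 70.2]
ft_force: [-1.6, -1.5, 10.5]
width: 25.5
```

Run:
```python
from h import *
snap('side','si21');snap('wrist','w21');snap('scene','sc21'); crop('si21',270,140,390,230,6,'si21c')
o=manip.get_obs();print(o['clock'],o['tool_pos'],o['width'],o['ft_force'],o['ft_torque'],o['tcp_rot'])
```

```text
25.35 [479.16862095   8.34322974  73.30942912] 25.081451901047654 [-2.13252923 -1.65428334 11.574173  ] [-0.3294553   0.28932432  0.01631088] [-9.03064812e+01 -5.46873194e-02  7.02212847e+01]
```

View pics/si21c.png

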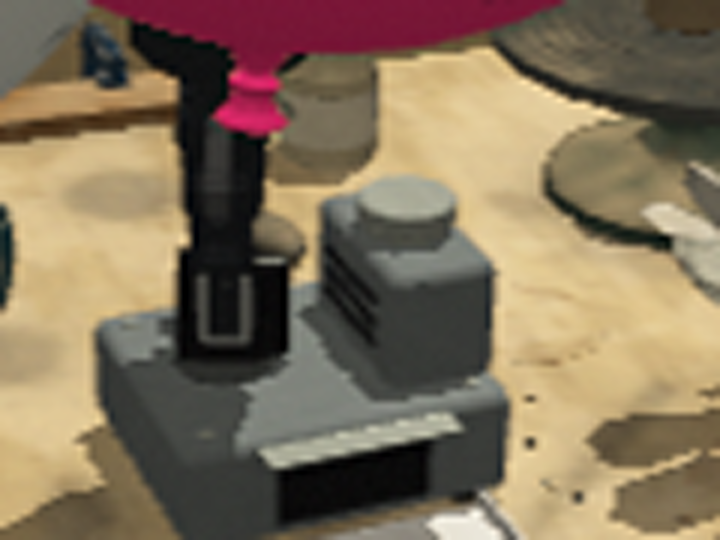

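View pics/w21.png

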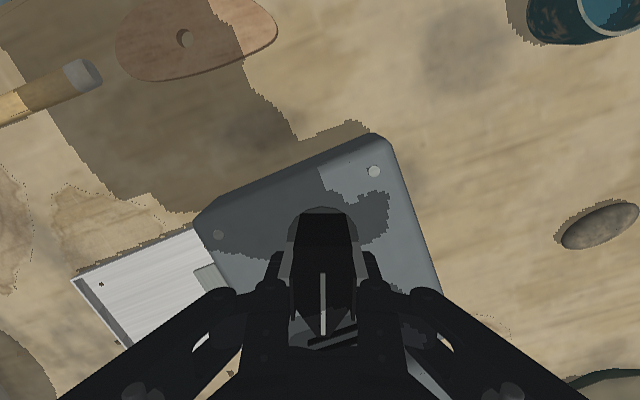

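View pics/si21.png

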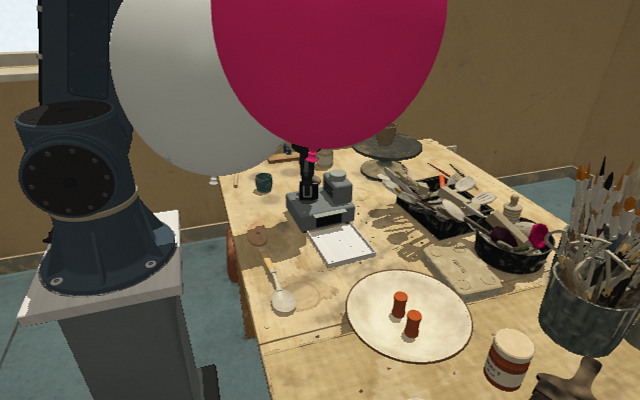

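Emit:
{"method": "send_rows", "body": {
  "targets": "0 0.0023 0 0 0 0 1;0 0.0023 0 0 0 0 1;0 0.0023 0 0 0 0 1;0 0.0023 0 0 0 0 1;0 0.0023 0 0 0 0 1"
}}

```text
clock: 25.85
tool_pos: [479.3, 8.3, 73.2]
tcp_rot: [-90.3, -0.1, 70.2]
ft_force: [-5.4, 0.1, 17.7]
width: 25.0
```

Run:
```python
from h import *
o=manip.get_obs();print(o['clock'],o['tool_pos'],o['width'],o['ft_force'],o['ft_torque'],o['tcp_rot'])
s=load('w21'); crop('w21',270,195,380,350,5,'w21c')
# bystanders before/after
w=load('w1'); 
a=load('scene0');b=load('sc21')
for n,(x0,y0,x1,y1) in dict(cup=(393,192,417,217)).items(): print(n,np.abs(a['frame'][y0:y1,x0:x1].astype(int)-b['frame'][y0:y1,x0:x1]).mean())
print('pebble now',onz(s,(600,225),7), 'before',onz(w,(398,226),7))
```

```text
25.85 [479.25017601   8.30588402  73.20428983] 25.01864367113151 [-5.37918076  0.13348241 17.67121767] [-0.04878636  1.13498509  0.01827089] [-9.03392726e+01 -6.13545367e-02  7.02183768e+01]
cup 3.3216666666666668
pebble now [562.19721487 209.49285321   7.        ] before [562.1108705  211.22232545   7.        ]
```

View pics/w21c.png

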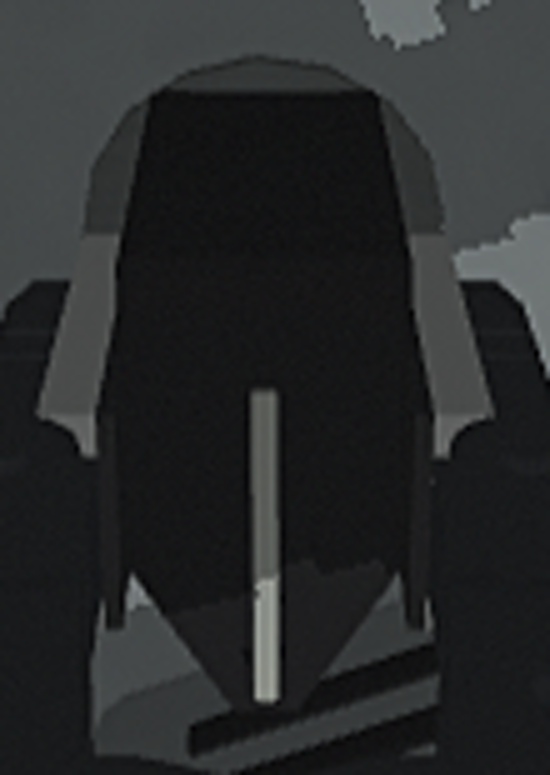

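The knob's rib is at the same rows in the hand (273 to 335) as before the fit, so it has not slipped in the grip. The pads have travelled to the expected seat-plus-8 mm height and force is holding. Handing in.

Run:
```python
from h import *
manip.job_done(); o=manip.get_obs();print(o['clock'],o['tool_pos'],o['width'],o['ft_force'])
```

```text
the job is handed in; nothing more can be done
the job is handed in; nothing more can be done
```

I put both kiln posts in the white dish, then fitted the pointer knob on the D-shaft with its nose to the flat. I pressed it down to the shaft's stop and handed the job in still holding it there, at 25.85 s on the clock.

**Last checks:**
- **Posts:** both stand upright in the dish.
- **Alignment:** nose and flat agreed to about 1° (both near −19.5°).
- **Seating:** contact started at a fingertip height of about 81 mm and the hard stop came at about 73 mm. That matches a fully seated knob plus 8 mm of travel.
- **Hold:** the last reading was 17.7 N against the spring. The knob had not shifted in the grip.
- **Bystanders:** the pebble measured within 2 mm of its first position and the cup's patch in the scene picture was unchanged.

**What did not go cleanly:**
- **Force peak:** while I was finding the stop, the vertical wrist force briefly read 52.7 N before I backed off. That is under the 120 N wrist limit. It went through the fingers and the knob, so I take the 40 N limit for the arm and gripper body not to apply.
- **Sideways force:** about 5 N remains in x while the knob is held.
- **Balloons:** the two balloons over the bench looked like obstacles, but a slow fingertip test passed through the white one with no force. I ignored them after that.

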